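# Fetch the check weight from behind the vials

### The arm

A 6-joint arm with a two-finger parallel gripper is mounted at the origin on a cart in front of the work surface, level with it; the furniture and walls round the work are solid. World frame = base frame: x ahead of the robot, y to its left, z up, the work surface at z = 0. Lengths are in m, angles in rad, forces in N, time in s.
With the tool pointing down it reaches from about 0.325 to 0.75 m from the base axis. Payload 7.6 kg.
Tool frame: the origin (TCP) lies between the finger pads; the fingertips stand 14 mm ahead of it and the grasp point (between the pads) lies 5 mm behind it; z points along the fingers, y is the direction in which the jaws open and shut (so a half turn about z gives the same grasp; the last joint's range is limited). The gripper opens to 85 mm and grips with 20 to 120 N. Pads are 22 mm wide; open, the fingers measure 114 mm over their backs; the gripper's body (76 mm by 85 mm) begins 54 mm behind the grasp point. The pads swing forward as they close: fully open they stand 13 mm farther back than shut.
Start: joints at [1.235, 0.052, 1.401, -0, 1.689, -0.07], TCP at [0.138, 0.507, 0.245] pointing down, gripper open.
Joint ranges: [-2.9, 2.9], [-0.91, 2.17], [0.12, 2.37], [-1.06, 4.2], [0.26, 2.73], [-2.93, 2.93]. Speed limits (rad/s): [2.57, 2.57, 3.01, 3.14, 3.14, 3.14].

### API

Orientations are given as [roll, pitch, yaw] about the fixed x, y, z axes, in that order (R = Rz(yaw) Ry(pitch) Rx(roll)).
In Python, from station import robot gives the robot as it stands.
- The arm moves only by the tool jog_arm, never from a script. Its argument "moves" is a list of rows, each an object with "angular": the turn, a rotation vector about the tool's x, y, z in rad, a list of three; "delta_pos": the shift along the tool's x, y, z in m, a list of three; "jaw": the opening, from 0 (shut) to 1 (fully open). A call has 1 to 10 rows; each row is the pose to reach, as a shift and turn from the pose commanded when the call began, along the tool's axes at that moment; what a row does not reach only later rows make up. A row lasts 1/10 s, in which the tool goes at most 50 mm and 8.59 degrees, less where a joint would pass 70% of its speed; a pose out of reach is approached as far as the arm can. A call with a gripper value outside its range is refused whole. The fingers move at their own pace and stop on an object; "grip_force" is the grip in N (left out, the last holds). Time passes only in rows, so rows that repeat a pose let the fingers close. It gives the time, the measured TCP pose, the force and the opening at its end, in the units of the state.
- robot.read_state(): the state, without advancing time (a new reading comes with each control period).
- robot.capture(name): name is "side" or "top"; returns (picture, depth): 400x640x3 uint8, red, green, blue; 400x640 float32, m along the optical axis (not along the pixel's ray), 0 where there is no reading.
- robot.camera_params(name): a dict with "fx", "fy", "cx", "cy" (pixels), "dist" ([k1, k2, p1, p2, k3] as OpenCV has them; the pictures are not rectified), "eye" and "orientation" of the camera in the world. Camera axes: x right, y up, looking along -z (the intrinsics and any distortion apply to the point x, -y, -z); pixel columns grow to the right and rows downward; lengths in m; the calibration is good to about 2 mm. A picture is of the moment at which its call begins. camera_params takes no time and is no camera call.
- robot.close_job(): hands the job in, once; it reports no verdict.
Trained networks look in the newest picture that a camera, given by its name, has taken for a name from the list of things; names that differ only in an ending like _2 or _b are one class to them, and where a whole thing is asked for, a point or a joint stands for the part that bears it (a point fixed in the world has none). Each returns a list of dicts, best first, with "score" (0 to 1); they miss things now and then, are a little off and sometimes report something else, mostly with a low value. They report only what shows in the picture. A call takes as long as a camera call.
- robot.find_in(camera, target): "box" ([left, top, width, height] in pixels, round what is visible of it).
- robot.silhouettes(camera, target): "mask" (400x640 bool, what is visible of it) and "box" ([left, top, width, height] in pixels, round what is visible of it).
The state is a dict: "clock": time; "joint_positions": joint angles; "qvel": joint speeds; "effort": joint torques, N m; "eef_pos": TCP position; "tool_rot": TCP orientation; "ft_force": force on the tool from outside, world axes, zero at the start; "moment": the same for the moment, N m; "opening": finger opening in m.
Only numpy, scipy, OpenCV 4.12 (cv2) and the standard library are available. Lean on these libraries where they do the work, as an engineer would, in place of code of your own. Each camera call takes 0.05 s, during which the arm holds its last target.

### The job

Check the balance with the larger of the two brass weights, which stands in the low well behind the three capped vials: first move all three vials out of the way onto the yellow side tray, then set the larger weight in the middle of the balance's pan while the vials are still on the tray. Then put every vial back, upright, on the ringed place of the stand where it stood at the start; leave the weight on the pan and the smaller weight undisturbed in the well.

Things in the scene. Friction and masses are not known exactly. Their poses are not given: they have to be found in the camera images.
- stand: Light wooden vial stand, fixed, on the glass sheet, 100 x 180 x 40 mm; origin under its centre, x to its back, y along it. Front half (x<0): step, top at z 40 mm, three blue rings 38 mm wide at x -25, y -58, 0, 58 mm, a vial on each. Back half: dark-lined well, floor at z 6, rim 5 thick, to z 19 mm; the two weights stand in it at x 20, y about -30 and 30 mm (either way round), lower than the vials
- tray: Yellow open side tray, fixed, 80 (x) x 190 (y) x 12 mm, walls 4 mm thick, inner floor 4 mm above its origin, which is the centre of its underside. It lies in front of the glass sheet, on the bare worktop. Empty at the start; room for the three vials in a row along its y, about 58 mm apart
- balance_pan (a point): Centre of the top face of the round steel pan (86 mm in diameter, rigid) of the grey bench balance, which is fixed. z up; the balance body is 130 x 130 mm, its top 10 mm below the pan's top, and the pan's centre lies 18 mm behind the middle of the body (the side away from its display)
- vial_blue: Amber screw vial with a blue cap, upright, 30 mm in diameter, 66 mm tall, about 50 g. Origin: centre of its underside, z up. Its straight body reaches up 58 mm; the cap above is 26 mm in diameter. Starts on one of the stand's three rings (which one varies) and must finally stand on that same ring again
- vial_black: Whitish translucent screw vial with a black cap, upright, 27 mm in diameter, 56 mm tall, about 50 g. Origin: centre of its underside, z up. Its straight body reaches up 50 mm; the cap above is 23 mm in diameter. Starts on one of the stand's three rings (which one varies) and must finally stand on that same ring again
- vial_green: Whitish translucent screw vial with a green cap, upright, 22 mm in diameter, 46 mm tall, about 50 g. Origin: centre of its underside, z up. Its straight body reaches up 40 mm; the cap above is 18 mm in diameter. Starts on one of the stand's three rings (which one varies) and must finally stand on that same ring again
- weight_big: The larger brass weight, 30 mm in diameter, 44 mm tall, about 200 g, with a knob on top. Origin: centre of its underside, z up. Its straight body is about 25 mm tall; above it a shoulder and a narrower knob
- weight_small: The smaller brass weight, 19 mm in diameter, 28 mm tall, 50 g. Origin: centre of its underside, z up. Stays where it is

How it is judged:
By the outcome, as a careful person would: the job done as asked, in the order asked, and still so for the second after the job is handed in, with the robot touching nothing.
It also fails if it takes over 136 s, if anything falls off the work surface, if the arm or the gripper's body presses on something with over 40 N, if the wrist force passes 120 N, or if a joint passes its speed limit or range.

## Working session

There is one attempt and no reset: what is moved stays moved. The work goes in short steps, Python scripts to look and compute and a tool call to move; the robot and the scene stay as the last step left them, time stands still between calls to the robot, and variables do not carry over. Pictures are saved under pics/ and viewed, and the job is handed in when it is done.

Besides the shell and the picture viewer there is one more tool, called after ">>>" in YAML: its name, and indented under it one key for each argument. jog_arm: Moves the arm, as the interface text tells. Its arguments: {"type":"object","properties":{"moves":{"type":"array","items":{"type":"object","properties":{"angular":{"type":"array","items":{"type":"number"}},"delta_pos":{"type":"array","items":{"type":"number"}},"jaw":{"type":"number"}}}},"grip_force":{"type":"number"}},"required":["moves"]}

```bash
ls; mkdir -p pics
python3 - <<'E'
from station import robot
import cv2, numpy as np
s=robot.read_state()
for k in s: print(k,np.round(s[k],4))
for n in("side","top"):
    p,d=robot.capture(n); cv2.imwrite(f"pics/{n}0.png",p[:,:,::-1]); np.save(f"{n}0.npy",d)
    print(n,robot.camera_params(n))
E
```

```text
pics
clock 0.0
joint_positions [ 1.2347  0.0528  1.4018  0.      1.6886 -0.0703]
qvel [ 0.0008 -0.      0.0002  0.0002  0.0002 -0.0012]
effort [-3.00000e-04 -3.81654e+01 -3.60200e+01 -1.00000e-04  5.90000e-03
 -0.00000e+00]
eef_pos [0.1378 0.5063 0.2445]
tool_rot [-3.1400e+00 -1.0000e-04  2.8758e+00]
ft_force [-0.3327 -0.0381  0.4146]
moment [-0.0564  0.0265  0.0281]
opening 0.0855
side {'fx': 434.84593013481174, 'fy': 434.84593013481174, 'cx': 315.43416720012226, 'cy': 196.99312899751834, 'dist': array([0.00572153, 0.        , 0.        , 0.        , 0.        ]), 'eye': array([0.28792744, 0.75731734, 0.57411445]), 'orientation': array([ 0.93906416,  0.01143703, -2.81548672])}
top {'fx': 404.5117750076909, 'fy': 404.5117750076909, 'cx': 317.6139274600183, 'cy': 195.90627624803054, 'dist': array([0.02709782, 0.        , 0.        , 0.        , 0.        ]), 'eye': array([0.3531938 , 0.08119495, 0.95693906]), 'orientation': array([ 0.18871711, -0.02546785, -1.59862525])}
```

View pics/side0.png

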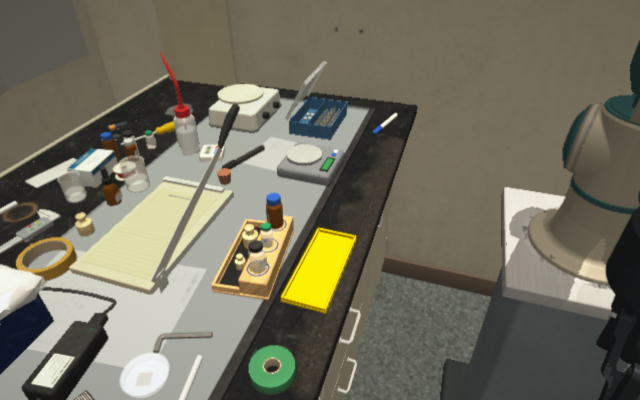

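View pics/top0.png

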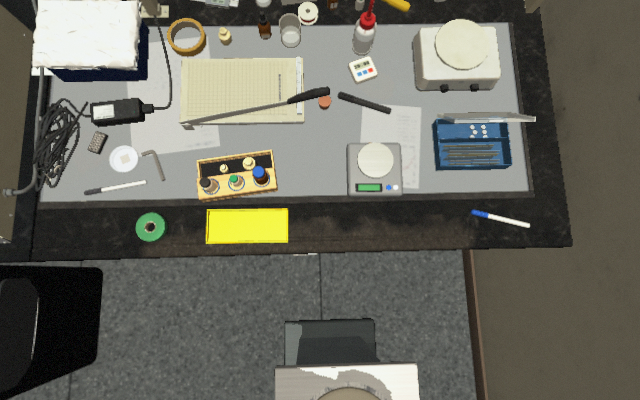

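The side view shows the stand around (255,255), with the big weight near (250,232), the small weight near (239,260), the tray at (320,268) and the balance pan at (304,154). In the top view the stand is at (236,175), the tray at (247,226) and the pan at (376,160). A long stick lies behind the stand and I'll check its height.

```bash
cat > h.py <<'E'
from station import robot
import cv2, numpy as np
from scipy.spatial.transform import Rotation as R
def cam(n):
    c=robot.camera_params(n); K=np.array([[c['fx'],0,c['cx']],[0,c['fy'],c['cy']],[0,0,1]])
    return K,np.array(c['dist']),np.array(c['eye']),R.from_euler('xyz',c['orientation']).as_matrix()
def rays(n,uv):
    K,d,e,Rm=cam(n)
    q=cv2.undistortPoints(np.array(uv,float).reshape(-1,1,2),K,d).reshape(-1,2)
    return e,np.c_[q[:,0],-q[:,1],-np.ones(len(q))]@Rm.T
def deproj(n,uv,dep): e,r=rays(n,uv); return e+r*np.array(dep).reshape(-1,1)
def atz(n,uv,z): e,r=rays(n,uv); return e+r*((z-e[2])/r[:,2])[:,None]
def proj(n,P):
    K,d,e,Rm=cam(n); q=(np.atleast_2d(P)-e)@Rm; q=q*[1,-1,-1]
    return cv2.projectPoints(q,np.zeros(3),np.zeros(3),K,d)[0].reshape(-1,2)
def cloud(n,dep):
    v,u=np.nonzero(dep>0); return np.c_[u,v],deproj(n,np.c_[u,v],dep[v,u])
E
python3 - <<'E'
from h import *
for n in("side","top"):
    p=cv2.imread(f"pics/{n}0.png"); d=np.load(f"{n}0.npy")
    for t in("stand","tray","balance_pan","vial_blue","vial_black","vial_green","weight_big","weight_small"):
        for r in robot.silhouettes(n,t)[:2]:
            m=r['mask']; v,u=np.nonzero(m&(d>0))
            if len(u)==0: continue
            P=deproj(n,np.c_[u,v],d[v,u])
            print(n,t,round(r['score'],2),np.round(r['box']),len(u),'med',np.round(np.median(P,0),3),'min',np.round(np.percentile(P,3,axis=0),3),'max',np.round(np.percentile(P,97,axis=0),3))
            np.save(f"m_{n}_{t}.npy",m) if r is not None and r['score']>.5 else 0
d=np.load("top0.npy");
for uv in [(190,122),(230,113),(270,103),(300,97),(325,92),(250,90)]:
    print(uv,np.round(deproj("top",[uv],[d[uv[1],uv[0]]]),3))
s=cv2.imread("pics/side0.png")[180:310,190:370]; t=cv2.imread("pics/top0.png")[70:250,180:300]
cv2.imwrite("pics/c1.png",cv2.resize(s,None,fx=4.4,fy=4.4,interpolation=2)); cv2.imwrite("pics/c2.png",cv2.resize(t,None,fx=3.3,fy=3.3,interpolation=2))
E
```

```text
side stand 0.91 [211. 214.  82.  86.] 3092 med [0.56  0.289 0.025] min [0.526 0.161 0.01 ] max [0.634 0.336 0.048]
side stand 0.2 [235. 253.  13.  16.] 140 med [0.597 0.279 0.028] min [0.591 0.27  0.014] max [0.607 0.284 0.04 ]
side tray 0.94 [278. 229.  77.  86.] 3655 med [0.465 0.232 0.003] min [0.426 0.129 0.001] max [0.502 0.316 0.011]
side balance_pan 0.86 [276. 142.  70.  44.] 2075 med [ 0.581 -0.052  0.039] min [ 0.526 -0.135  0.014] max [ 0.646 -0.017  0.05 ]
side vial_blue 0.93 [265. 196.  20.  32.] 498 med [0.564 0.192 0.088] min [0.554 0.178 0.053] max [0.58  0.198 0.114]
side vial_black 0.91 [249. 241.  19.  33.] 525 med [0.546 0.308 0.082] min [0.537 0.292 0.049] max [0.56  0.313 0.103]
side vial_green 0.69 [260. 224.  12.  26.] 280 med [0.556 0.246 0.075] min [0.549 0.235 0.05 ] max [0.566 0.251 0.094]
side weight_big 0.52 [242. 224.  18.  23.] 276 med [0.607 0.22  0.039] min [0.594 0.202 0.015] max [0.62  0.229 0.057]
side weight_small 0.63 [235. 252.  10.  19.] 143 med [0.597 0.279 0.028] min [0.59  0.267 0.014] max [0.608 0.284 0.04 ]
top stand 0.59 [195. 152.  80.  
[... 405 characters left out ...]
 0.025] max [ 0.649 -0.02   0.051]
top vial_blue 0.74 [253. 167.  16.  18.] 223 med [0.566 0.179 0.109] min [0.557 0.168 0.053] max [0.582 0.194 0.115]
top vial_black 0.57 [200. 177.  16.  17.] 189 med [0.549 0.293 0.092] min [0.54  0.284 0.053] max [0.563 0.306 0.105]
top vial_green 0.67 [231. 174.   8.  13.] 106 med [0.558 0.236 0.086] min [0.552 0.227 0.056] max [0.569 0.246 0.095]
top weight_big 0.69 [241. 159.  12.  12.] 129 med [0.607 0.211 0.041] min [0.597 0.199 0.032] max [0.62  0.223 0.058]
(190, 122) [[0.711 0.349 0.043]]
(230, 113) [[0.711 0.246 0.093]]
(270, 103) [[0.713 0.152 0.141]]
(300, 97) [[0.708 0.088 0.18 ]]
(325, 92) [[0.705 0.038 0.207]]
(250, 90) [[0.797 0.21  0.029]]
```

View pics/c1.png

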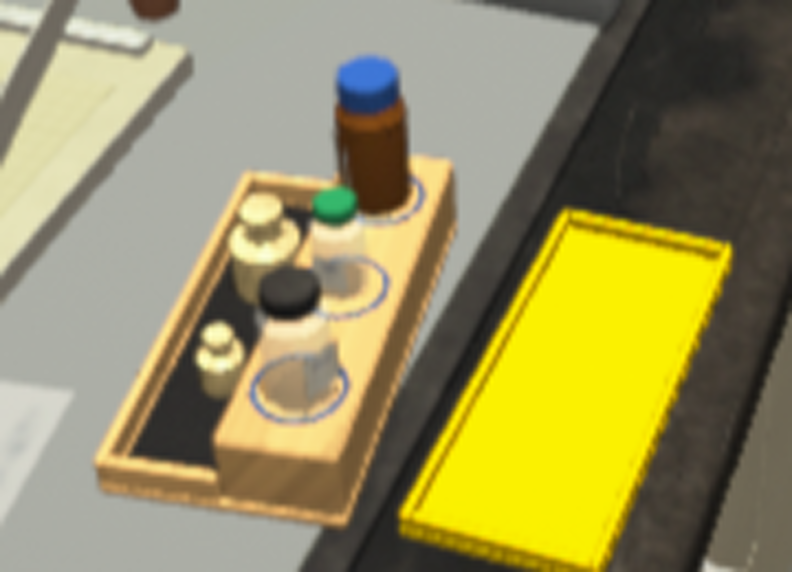

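View pics/c2.png

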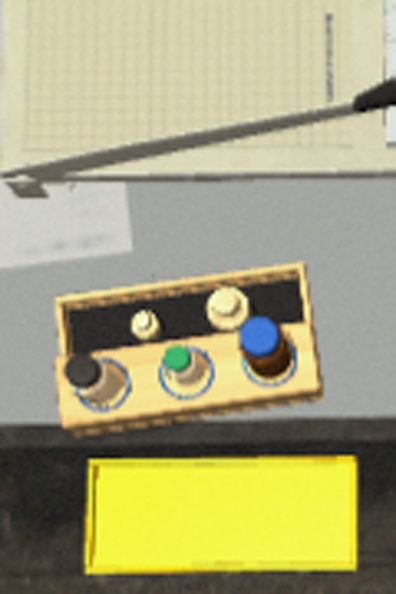

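The gripper's route is clear of the trimmer arm, which rises at x≈0.71. Next I'll fit the stand pose from the rings, then the vial, weight, tray and pan centres.

```bash
cat > fit.py <<'E'
from h import *
from scipy.optimize import least_squares
ims={n:(cv2.imread(f"pics/{n}0.png"),np.load(f"{n}0.npy")) for n in("side","top")}
def caps(tags=(("vial_blue",.066,.013),("vial_black",.056,.0115),("vial_green",.046,.009))):
    for t,h,r in tags:
        for n in ims:
            try: m=np.load(f"m_{n}_{t}.npy")
            except Exception: continue
            d=ims[n][1]; v,u=np.nonzero(cv2.dilate(m.astype(np.uint8),np.ones((3,3)))>0); k=d[v,u]>0;v,u=v[k],u[k]
            P=deproj(n,np.c_[u,v],d[v,u]); 
            zt=np.percentile(P[:,2],92) ; T=P[P[:,2]>zt-.0025]
            c,rr=cv2.minEnclosingCircle(np.float32(T[:,:2]))
            print(t,n,'ztop',round(zt,4),'mean',np.round(T.mean(0),4),'circ',np.round(c,4),round(rr,4),len(T))
if __name__=="__main__":
    caps()
    for n in ims:
        im,d=ims[n]; hsv=cv2.cvtColor(im,cv2.COLOR_BGR2HSV); m=np.load(f"m_{n}_stand.npy")
        hull=np.zeros(m.shape,np.uint8); ys,xs=np.nonzero(m); cv2.fillConvexPoly(hull,cv2.convexHull(np.c_[xs,ys].astype(np.int32)),1)
        b=im[...,0].astype(int)-im[...,2].astype(int)
        v,u=np.nonzero((hull>0)&(b>-25)&(hsv[...,2]>70)&(d>0))
        P=deproj(n,np.c_[u,v],d[v,u]); P=P[abs(P[:,2]-.049)<.006]
        A=atz(n,np.c_[u,v],.049)[abs(deproj(n,np.c_[u,v],d[v,u])[:,2]-.049)<.006][:,:2]
        def res(p):
            c,s=np.cos(p[2]),np.sin(p[2]); L=(A-p[:2])@np.array([[c,-s],[s,c]])
            return np.min([abs(np.hypot(L[:,0]+.025,L[:,1]-y)-.0183) for y in(-.058,0,.058)],0)
        best=min((least_squares(res,[.58,.244,y0],loss='soft_l1',f_scale=.002) for y0 in(.05,.1,.15)),key=lambda r:r.cost)
        p=best.x; print(n,len(A),np.round(p,4),'med res',np.median(res(p)))
        c,s=np.cos(p[2]),np.sin(p[2]); Rr=np.array([[c,-s],[s,c]])
        for y in(-.058,0,.058): print('  ring',np.round(p[:2]+Rr@[-.025,y],4))
    # side boxes: horizontal surfaces
    for t in("tray","balance_pan"):
        for n in ims:
            m=np.load(f"m_{n}_{t}.npy"); d=ims[n][1]; v,u=np.nonzero(m&(d>0)); P=deproj(n,np.c_[u,v],d[v,u])
            if t=="tray":
                b=cv2.minAreaRect(np.float32(P[:,:2]*1000)); print(t,n,b,np.percentile(P[:,2],[3,50,97]))
            else:
                zt=np.percentile(P[:,2],85); T=P[abs(P[:,2]-zt)<.003]
                c,rr=cv2.minEnclosingCircle(np.float32(T[:,:2])); print(t,n,zt,T.mean(0),c,rr,len(T))
    caps((("weight_big",.044,.01),("weight_small",.028,.01)))
E
python3 fit.py
```

```text
vial_blue side ztop 0.1134 mean [0.5681 0.1839 0.1133] circ [0.5685 0.183 ] 0.0134 101
vial_blue top ztop 0.1141 mean [0.5711 0.1814 0.1133] circ [0.5712 0.1816] 0.0127 90
vial_black side ztop 0.1021 mean [0.5496 0.3004 0.102 ] circ [0.5495 0.2996] 0.0118 113
vial_black top ztop 0.1037 mean [0.5527 0.2965 0.1032] circ [0.5527 0.2973] 0.0114 74
vial_green side ztop 0.0932 mean [0.5577 0.246  0.0937] circ [0.5521 0.2642] 0.0354 66
vial_green top ztop 0.0938 mean [0.5632 0.2378 0.0934] circ [0.5627 0.2373] 0.0083 39
side 63 [0.5845 0.2444 0.1345] med res 0.0006377696449892771
  ring [0.5675 0.1836]
  ring [0.5597 0.241 ]
  ring [0.5519 0.2985]
top 124 [0.5868 0.2423 0.1302] med res 0.0006891296609713975
  ring [0.5695 0.1816]
  ring [0.562  0.2391]
  ring [0.5544 0.2966]
tray side ((466.7144775390625, 214.9188995361328), (206.83963012695312, 85.42337799072266), 89.90438842773438) [0.0005897  0.00315889 0.01143687]
tray top ((466.7050476074219, 221.99273681640625), (83.11564636230469, 193.83932495117188), 0.3059089481830597) [-7.56650952e-05  3.55991323e-03  1.22007070e-02]
balance_pan side 0.049054555329385886 [ 0.60645091 -0.07955589  0.04915689] (0.607078492641449, -0.082054004073143) 0.04392215237021446 544
balance_pan top 0.04906931821878954 [ 0.60961795 -0.08289236  0.04892218] (0.6097409725189209, -0.08307293057441711) 0.04318138584494591 969
weight_big side ztop 0.0571 mean [0.5932 0.2382 0.0692] circ [0.5863 0.2577] 0.0577 70
weight_big top ztop 0.0573 mean [0.6044 0.207  0.0675] circ [0.5965 0.2014] 0.0242 41
weight_small side ztop 0.0396 mean [0.5933 0.2814 0.0406] circ [0.5887 0.2886] 0.0236 39
```

```bash
cat > go.py <<'E'
import sys
from h import *
# usage: go.py x y z yaw -> shift and turn in tool axes from measured pose
def main():
    x,y,z,yaw=map(float,sys.argv[1:5]); s=robot.read_state()
    T=R.from_euler('xyz',s['tool_rot']); G=R.from_euler('xyz',[np.pi,0,yaw])
    print('t',round(float(s['clock']),2),'pos',np.round(s['eef_pos'],4),'rot',np.round(s['tool_rot'],4),'open',s['opening'])
    print('delta',np.round(T.inv().apply(np.array([x,y,z])-s['eef_pos']),4),'ang',np.round((T.inv()*G).as_rotvec(),4))
main()
E
python3 go.py .5531 .2976 .17 1.703
```

```text
t 0.9 pos [0.1379 0.5066 0.2453] rot [3.1415 0.     2.8758] open 0.08579529670076069
delta [-0.4555 -0.0926  0.0753] ang [ 1.0000e-04 -0.0000e+00  1.1728e+00]
```

>>> jog_arm:
  moves:
    - {"delta_pos":[-0.4555,-0.0926,0.0753],"angular":[0,0,1.1728],"jaw":0.55}
    - {"delta_pos":[-0.4555,-0.0926,0.0753],"angular":[0,0,1.1728],"jaw":0.55}
    - {"delta_pos":[-0.4555,-0.0926,0.0753],"angular":[0,0,1.1728],"jaw":0.55}
    - {"delta_pos":[-0.4555,-0.0926,0.0753],"angular":[0,0,1.1728],"jaw":0.55}
    - {"delta_pos":[-0.4555,-0.0926,0.0753],"angular":[0,0,1.1728],"jaw":0.55}
    - {"delta_pos":[-0.4555,-0.0926,0.0753],"angular":[0,0,1.1728],"jaw":0.55}
    - {"delta_pos":[-0.4555,-0.0926,0.0753],"angular":[0,0,1.1728],"jaw":0.55}
    - {"delta_pos":[-0.4555,-0.0926,0.0753],"angular":[0,0,1.1728],"jaw":0.55}
    - {"delta_pos":[-0.4555,-0.0926,0.0753],"angular":[0,0,1.1728],"jaw":0.55}
    - {"delta_pos":[-0.4555,-0.0926,0.0753],"angular":[0,0,1.1728],"jaw":0.55}

```text
clock: 1.9
eef_pos: [0.5558, 0.2946, 0.1684]
tool_rot: [-3.141, 0.001, 1.699]
ft_force: [0.1, 0.3, 0.5]
opening: 0.0471
```

```bash
python3 go.py .5531 .2976 .17 1.703
```

```text
t 1.9 pos [0.5558 0.2946 0.1684] rot [-3.1405e+00  1.1000e-03  1.6993e+00] open 0.04705641704855717
delta [ 0.0033 -0.0023 -0.0016] ang [-0.0011  0.0011 -0.0037]
```

>>> jog_arm:
  moves:
    - {"delta_pos":[0,0,0]}
    - {"delta_pos":[0,0,0]}

```text
$.moves[0]: bad value
```

```bash
cat > snap.py <<'E'
import sys
from h import *
tag=sys.argv[1]; 
for n in("side","top"):
    p,d=robot.capture(n); cv2.imwrite(f"pics/{n}_{tag}.png",p[:,:,::-1]); np.save(f"{n}_{tag}.npy",d)
s=cv2.imread(f"pics/side_{tag}.png"); t=cv2.imread(f"pics/top_{tag}.png")
if len(sys.argv)>2:
    P=np.array(list(map(float,sys.argv[2:5])))
    for n,i in(("side",s),("top",t)):
        u=proj(n,P)[0]; print(n,u); cv2.circle(i,tuple(int(round(a)) for a in u),1,(255,0,255),-1)
s=cv2.resize(s[140:310,190:370],None,fx=2.2,fy=2.2,interpolation=2); t=cv2.resize(t[90:250,190:400],None,fx=1.8,fy=1.8,interpolation=2)
H=max(s.shape[0],t.shape[0]); c=np.zeros((H,s.shape[1]+t.shape[1],3),np.uint8); c[:s.shape[0],:s.shape[1]]=s; c[:t.shape[0],s.shape[1]:]=t
cv2.imwrite(f"pics/c_{tag}.png",c); print(c.shape)
E
python3 go.py .5531 .2976 .17 1.703; python3 snap.py a .5531 .2976 .156
```

```text
t 1.9 pos [0.5558 0.2946 0.1684] rot [-3.1405e+00  1.1000e-03  1.6993e+00] open 0.04705641704855717
delta [ 0.0033 -0.0023 -0.0016] ang [-0.0011  0.0011 -0.0037]
side [250.85271219 217.19863013]
top [197.4387166  175.45444848]
(374, 774, 3)
```

View pics/c_a.png

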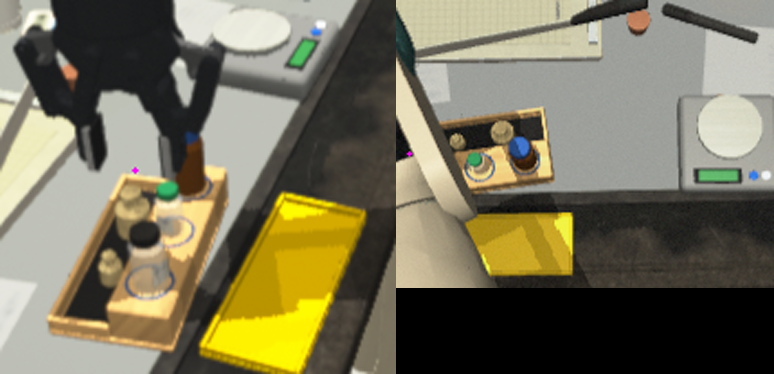

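The gripper hangs over the black vial. The projected TCP dot lies between the fingertips at about (135,168) in the crop, so the calibration agrees. I'll descend part way and check.

>>> jog_arm:
  moves:
    - {"delta_pos":[0,0,0],"angular":[0,0,0],"jaw":0.55}
    - {"delta_pos":[0,0,0.02],"angular":[0,0,0],"jaw":0.55}
    - {"delta_pos":[0,0,0.04],"angular":[0,0,0],"jaw":0.55}
    - {"delta_pos":[0,0,0.04],"angular":[0,0,0],"jaw":0.55}
    - {"delta_pos":[0,0,0.04],"angular":[0,0,0],"jaw":0.55}

```text
clock: 2.5
eef_pos: [0.5523, 0.2985, 0.1308]
tool_rot: [3.141, -0.0, 1.704]
ft_force: [1.0, -1.0, 0.5]
opening: 0.047
```

```bash
python3 go.py .5531 .2976 .078 1.703
```

```text
t 2.5 pos [0.5523 0.2985 0.1308] rot [ 3.1414e+00 -3.0000e-04  1.7044e+00] open 0.047049580196328246
delta [-0.001   0.0006  0.0528] ang [ 0.0002 -0.0003  0.0014]
```

>>> jog_arm:
  moves:
    - {"delta_pos":[0,0,0.02],"angular":[0,0,0],"jaw":0.55}
    - {"delta_pos":[0,0,0.04],"angular":[0,0,0],"jaw":0.55}
    - {"delta_pos":[0,0,0.052],"angular":[0,0,0],"jaw":0.55}
    - {"delta_pos":[0,0,0.052],"angular":[0,0,0],"jaw":0.5}
    - {"delta_pos":[0,0,0.052],"angular":[0,0,0],"jaw":0.4}
    - {"delta_pos":[0,0,0.052],"angular":[0,0,0],"jaw":0.3}
    - {"delta_pos":[0,0,0.052],"angular":[0,0,0],"jaw":0.2}
    - {"delta_pos":[0,0,0.052],"angular":[0,0,0],"jaw":0.1}
    - {"delta_pos":[0,0,0.052],"angular":[0,0,0],"jaw":0.1}
  grip_force: 30

```text
clock: 3.4
eef_pos: [0.5538, 0.2981, 0.0799]
tool_rot: [3.139, -0.001, 1.703]
ft_force: [-1.3, 0.3, 5.5]
opening: 0.0262
```

```bash
python3 go.py .5531 .2976 .16 1.703; python3 snap.py b
```

```text
t 3.4 pos [0.5538 0.2981 0.0799] rot [ 3.1388e+00 -1.1000e-03  1.7031e+00] open 0.02617948153001148
delta [-0.0003 -0.0005 -0.0801] ang [ 0.0028 -0.0011  0.0001]
(374, 774, 3)
```

View pics/c_b.png

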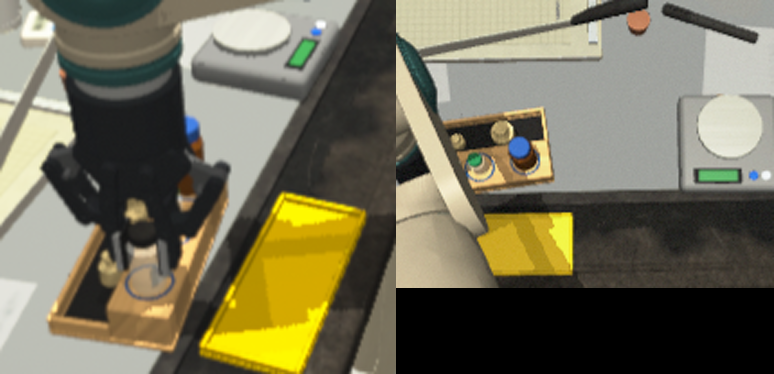

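>>> jog_arm:
  moves:
    - {"delta_pos":[0,0,-0.01],"angular":[0,0,0],"jaw":0.1}
    - {"delta_pos":[0,0,-0.03],"angular":[0,0,0],"jaw":0.1}
    - {"delta_pos":[0,0,-0.05],"angular":[0,0,0],"jaw":0.1}
    - {"delta_pos":[-0.002,-0.03,-0.05],"angular":[0,0,0],"jaw":0.1}
    - {"delta_pos":[-0.005,-0.06,-0.05],"angular":[0,0,0],"jaw":0.1}
    - {"delta_pos":[-0.007,-0.08,-0.05],"angular":[0,0,0],"jaw":0.1}
    - {"delta_pos":[-0.007,-0.0878,-0.05],"angular":[0,0,0],"jaw":0.1}
    - {"delta_pos":[-0.007,-0.0878,-0.03],"angular":[0,0,0],"jaw":0.1}
    - {"delta_pos":[-0.007,-0.0878,0],"angular":[0,0,0],"jaw":0.1}
    - {"delta_pos":[-0.007,-0.0878,0],"angular":[0,0,0],"jaw":0.1}

```text
clock: 4.5
eef_pos: [0.4652, 0.278, 0.0743]
tool_rot: [-3.135, 0.002, 1.703]
ft_force: [-0.5, 0.3, -0.9]
opening: 0.0263
```

```bash
python3 go.py .467 .279 .0335 1.703; python3 snap.py c
```

```text
t 4.5 pos [0.4652 0.278  0.0743] rot [-3.1348e+00  2.4000e-03  1.7029e+00] open 0.02633976289375682
delta [0.0008 0.0022 0.0408] ang [-0.0068  0.0024 -0.0001]
(374, 774, 3)
```

View pics/c_c.png

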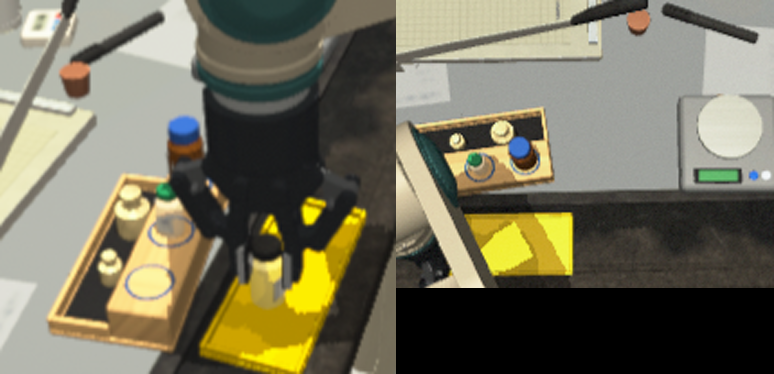

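The black vial is held upright over the tray's near end, and its ring is now empty. Lowering it by 44 mm (command 0.078 to 0.034) and releasing.

>>> jog_arm:
  moves:
    - {"delta_pos":[0,0,0.015],"angular":[0,0,0],"jaw":0.1}
    - {"delta_pos":[0,0,0.03],"angular":[0,0,0],"jaw":0.1}
    - {"delta_pos":[0,0,0.038],"angular":[0,0,0],"jaw":0.1}
    - {"delta_pos":[0,0,0.042],"angular":[0,0,0],"jaw":0.1}
    - {"delta_pos":[0,0,0.044],"angular":[0,0,0],"jaw":0.1}
    - {"delta_pos":[0,0,0.044],"angular":[0,0,0],"jaw":0.1}
    - {"delta_pos":[0,0,0.044],"angular":[0,0,0],"jaw":0.1}

```text
clock: 5.3
eef_pos: [0.4664, 0.2789, 0.0361]
tool_rot: [-3.14, 0.001, 1.703]
ft_force: [-12.1, -6.8, 19.6]
opening: 0.026
```

```bash
python3 go.py .467 .279 .034 1.703
```

```text
t 5.3 pos [0.4664 0.2789 0.0361] rot [-3.1396e+00  7.0000e-04  1.7032e+00] open 0.025974705344342906
delta [0.     0.0006 0.0021] ang [-0.002   0.0007  0.0002]
```

>>> jog_arm:
  moves:
    - {"delta_pos":[0,0,-0.0015],"angular":[0,0,0],"jaw":0.1}
    - {"delta_pos":[0,0,-0.0015],"angular":[0,0,0],"jaw":0.25}
    - {"delta_pos":[0,0,-0.0015],"angular":[0,0,0],"jaw":0.35}
    - {"delta_pos":[0,0,-0.0015],"angular":[0,0,0],"jaw":0.45}
    - {"delta_pos":[0,0,-0.0015],"angular":[0,0,0],"jaw":0.5}
    - {"delta_pos":[0,0,-0.0015],"angular":[0,0,0],"jaw":0.5}
    - {"delta_pos":[0,0,-0.03],"angular":[0,0,0],"jaw":0.5}
    - {"delta_pos":[0,0,-0.07],"angular":[0,0,0],"jaw":0.5}
    - {"delta_pos":[0,0,-0.11],"angular":[0,0,0],"jaw":0.5}

```text
clock: 6.2
eef_pos: [0.4665, 0.2789, 0.1447]
tool_rot: [-3.14, 0.0, 1.703]
ft_force: [1.4, -0.4, 0.1]
opening: 0.0427
```

```bash
python3 go.py .5608 .240 .14 1.703;python3 snap.py d
```

```text
t 6.2 pos [0.4665 0.2789 0.1447] rot [-3.1401e+00  4.0000e-04  1.7030e+00] open 0.042748074321559276
delta [-0.0509  0.0883  0.0046] ang [-0.0015  0.0004 -0.    ]
(374, 774, 3)
```

View pics/c_d.png

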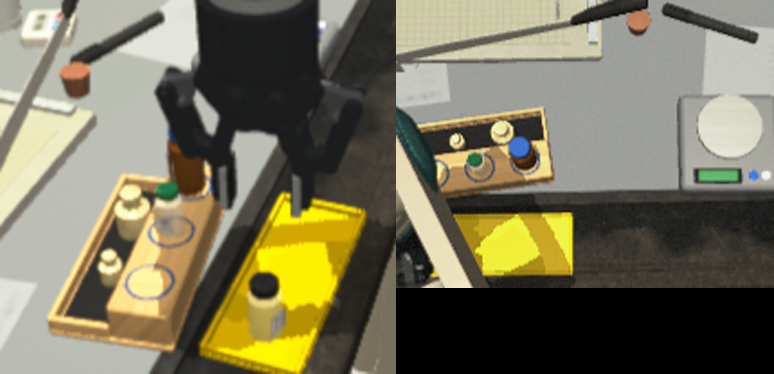

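>>> jog_arm:
  moves:
    - {"delta_pos":[-0.017,0.03,0],"angular":[0,0,0],"jaw":0.5}
    - {"delta_pos":[-0.034,0.06,0],"angular":[0,0,0],"jaw":0.5}
    - {"delta_pos":[-0.0511,0.0878,0],"angular":[0,0,0],"jaw":0.5}
    - {"delta_pos":[-0.0511,0.0878,0],"angular":[0,0,0],"jaw":0.5}
    - {"delta_pos":[-0.0511,0.0878,0],"angular":[0,0,0],"jaw":0.5}
    - {"delta_pos":[-0.0511,0.0878,0.02],"angular":[0,0,0],"jaw":0.5}
    - {"delta_pos":[-0.0511,0.0878,0.045],"angular":[0,0,0],"jaw":0.5}
    - {"delta_pos":[-0.0511,0.0878,0.06],"angular":[0,0,0],"jaw":0.5}
    - {"delta_pos":[-0.0511,0.0878,0.07],"angular":[0,0,0],"jaw":0.5}
    - {"delta_pos":[-0.0511,0.0878,0.07],"angular":[0,0,0],"jaw":0.5}

```text
clock: 7.3
eef_pos: [0.5597, 0.2401, 0.0726]
tool_rot: [-3.139, 0.0, 1.704]
ft_force: [-0.8, -0.1, 0.2]
opening: 0.0428
```

>>> jog_arm:
  moves:
    - {"delta_pos":[0,0,0],"angular":[0,0,0],"jaw":0.42}
    - {"delta_pos":[0,0,0],"angular":[0,0,0],"jaw":0.34}
    - {"delta_pos":[0,0,0],"angular":[0,0,0],"jaw":0.27}
    - {"delta_pos":[0,0,0],"angular":[0,0,0],"jaw":0.2}
    - {"delta_pos":[0,0,0],"angular":[0,0,0],"jaw":0.1}
    - {"delta_pos":[0,0,0],"angular":[0,0,0],"jaw":0.05}
    - {"delta_pos":[0,0,0],"angular":[0,0,0],"jaw":0.05}

```text
clock: 8.0
eef_pos: [0.5613, 0.2402, 0.0752]
tool_rot: [3.14, -0.001, 1.703]
ft_force: [-0.1, -1.1, 6.2]
opening: 0.021
```

```bash
python3 go.py .5608 .240 .074 1.703;python3 snap.py e
```

```text
t 8.0 pos [0.5613 0.2402 0.0752] rot [ 3.1397e+00 -5.0000e-04  1.7030e+00] open 0.021028477619777327
delta [-0.0001 -0.0005  0.0012] ang [ 0.0019 -0.0005 -0.    ]
(374, 774, 3)
```

View pics/c_e.png

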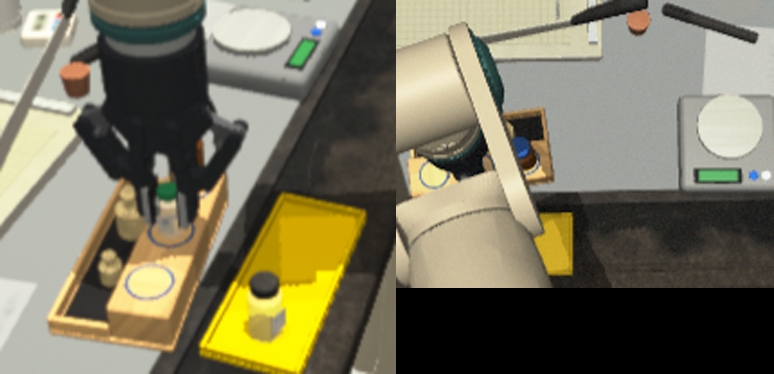

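>>> jog_arm:
  moves:
    - {"delta_pos":[0,0,-0.01],"angular":[0,0,0],"jaw":0.05}
    - {"delta_pos":[0,0,-0.03],"angular":[0,0,0],"jaw":0.05}
    - {"delta_pos":[0,0,-0.05],"angular":[0,0,0],"jaw":0.05}
    - {"delta_pos":[-0.002,-0.03,-0.05],"angular":[0,0,0],"jaw":0.05}
    - {"delta_pos":[-0.004,-0.06,-0.05],"angular":[0,0,0],"jaw":0.05}
    - {"delta_pos":[-0.0065,-0.085,-0.05],"angular":[0,0,0],"jaw":0.05}
    - {"delta_pos":[-0.0065,-0.0955,-0.05],"angular":[0,0,0],"jaw":0.05}
    - {"delta_pos":[-0.0065,-0.0955,-0.03],"angular":[0,0,0],"jaw":0.05}
    - {"delta_pos":[-0.0065,-0.0955,0],"angular":[0,0,0],"jaw":0.05}
    - {"delta_pos":[-0.0065,-0.0955,0],"angular":[0,0,0],"jaw":0.05}

```text
clock: 9.1
eef_pos: [0.4649, 0.2202, 0.0704]
tool_rot: [-3.135, 0.002, 1.703]
ft_force: [-0.0, -0.6, -1.1]
opening: 0.0208
```

>>> jog_arm:
  moves:
    - {"delta_pos":[0,0,0.015],"angular":[0,0,0],"jaw":0.05}
    - {"delta_pos":[0,0,0.03],"angular":[0,0,0],"jaw":0.05}
    - {"delta_pos":[0,0,0.036],"angular":[0,0,0],"jaw":0.05}
    - {"delta_pos":[0,0,0.04],"angular":[0,0,0],"jaw":0.05}
    - {"delta_pos":[0,0,0.042],"angular":[0,0,0],"jaw":0.05}
    - {"delta_pos":[0,0,0.042],"angular":[0,0,0],"jaw":0.05}
    - {"delta_pos":[0,0,0.042],"angular":[0,0,0],"jaw":0.05}

```text
clock: 9.8
eef_pos: [0.4673, 0.2211, 0.0327]
tool_rot: [3.141, -0.0, 1.703]
ft_force: [0.7, -1.1, -0.4]
opening: 0.0208
```

```bash
python3 go.py .467 .221 .032 1.703;python3 snap.py f
```

```text
t 9.8 pos [0.4673 0.2211 0.0327] rot [ 3.1406e+00 -3.0000e-04  1.7030e+00] open 0.02083625596387717
delta [-0.0001 -0.0003  0.0007] ang [ 0.001  -0.0003  0.    ]
(374, 774, 3)
```

View pics/c_f.png

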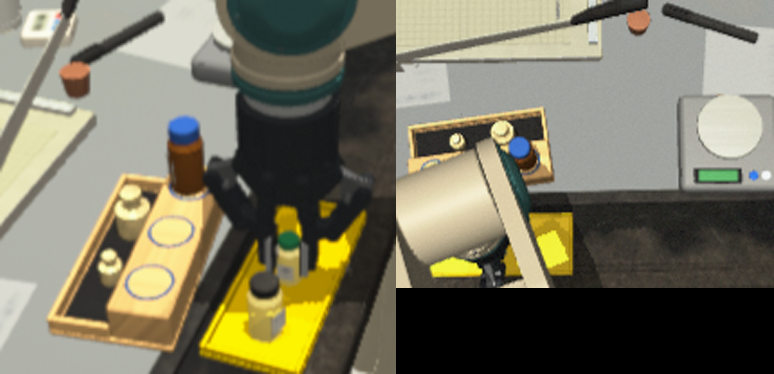

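>>> jog_arm:
  moves:
    - {"delta_pos":[0,0,0.001],"angular":[0,0,0],"jaw":0.05}
    - {"delta_pos":[0,0,0.001],"angular":[0,0,0],"jaw":0.05}

```text
clock: 10.1
eef_pos: [0.4672, 0.2211, 0.0315]
tool_rot: [3.141, -0.0, 1.703]
ft_force: [-1.2, -0.1, 2.3]
opening: 0.0208
```

>>> jog_arm:
  moves:
    - {"delta_pos":[0,0,0],"angular":[0,0,0],"jaw":0.2}
    - {"delta_pos":[0,0,0],"angular":[0,0,0],"jaw":0.3}
    - {"delta_pos":[0,0,0],"angular":[0,0,0],"jaw":0.4}
    - {"delta_pos":[0,0,0],"angular":[0,0,0],"jaw":0.5}
    - {"delta_pos":[0,0,0],"angular":[0,0,0],"jaw":0.5}
    - {"delta_pos":[0,0,-0.03],"angular":[0,0,0],"jaw":0.5}
    - {"delta_pos":[0,0,-0.07],"angular":[0,0,0],"jaw":0.5}
    - {"delta_pos":[0,0,-0.119],"angular":[0,0,0],"jaw":0.5}
    - {"delta_pos":[0,0,-0.119],"angular":[0,0,0],"jaw":0.5}

```text
clock: 11.0
eef_pos: [0.47, 0.2222, 0.1577]
tool_rot: [3.129, -0.003, 1.703]
ft_force: [1.4, 1.3, 0.4]
opening: 0.0428
```

```bash
python3 go.py .569 .1826 .15 1.703
```

```text
t 11.0 pos [0.47   0.2222 0.1577] rot [ 3.1287 -0.0032  1.703 ] open 0.04276089785019973
delta [-0.0523  0.0928  0.0088] ang [ 0.0128 -0.0032  0.    ]
```

>>> jog_arm:
  moves:
    - {"delta_pos":[-0.017,0.03,0],"angular":[0,0,0],"jaw":0.55}
    - {"delta_pos":[-0.034,0.06,0],"angular":[0,0,0],"jaw":0.55}
    - {"delta_pos":[-0.0515,0.096,0],"angular":[0,0,0],"jaw":0.55}
    - {"delta_pos":[-0.0515,0.096,0],"angular":[0,0,0],"jaw":0.55}
    - {"delta_pos":[-0.0515,0.096,0],"angular":[0,0,0],"jaw":0.55}
    - {"delta_pos":[-0.0515,0.096,0.02],"angular":[0,0,0],"jaw":0.55}
    - {"delta_pos":[-0.0515,0.096,0.045],"angular":[0,0,0],"jaw":0.55}
    - {"delta_pos":[-0.0515,0.096,0.06],"angular":[0,0,0],"jaw":0.55}
    - {"delta_pos":[-0.0515,0.096,0.072],"angular":[0,0,0],"jaw":0.55}
    - {"delta_pos":[-0.0515,0.096,0.072],"angular":[0,0,0],"jaw":0.55}

```text
clock: 12.0
eef_pos: [0.5677, 0.1827, 0.0764]
tool_rot: [-3.139, 0.0, 1.703]
ft_force: [0.0, 0.0, 0.7]
opening: 0.047
```

>>> jog_arm:
  moves:
    - {"delta_pos":[0,0,0],"angular":[0,0,0],"jaw":0.5}
    - {"delta_pos":[0,0,0],"angular":[0,0,0],"jaw":0.42}
    - {"delta_pos":[0,0,0],"angular":[0,0,0],"jaw":0.36}
    - {"delta_pos":[0,0,0],"angular":[0,0,0],"jaw":0.3}
    - {"delta_pos":[0,0,0],"angular":[0,0,0],"jaw":0.2}
    - {"delta_pos":[0,0,0],"angular":[0,0,0],"jaw":0.1}
    - {"delta_pos":[0,0,0],"angular":[0,0,0],"jaw":0.1}

```text
clock: 12.7
eef_pos: [0.5695, 0.1828, 0.0793]
tool_rot: [3.139, -0.0, 1.703]
ft_force: [-0.2, 0.2, 5.9]
opening: 0.0291
```

```bash
python3 go.py .569 .1826 .078 1.703;python3 snap.py g
```

```text
t 12.7 pos [0.5695 0.1828 0.0793] rot [ 3.1394e+00 -4.0000e-04  1.7030e+00] open 0.029078884102345024
delta [-0.0001 -0.0006  0.0013] ang [ 0.0022 -0.0004 -0.    ]
(374, 774, 3)
```

View pics/c_g.png

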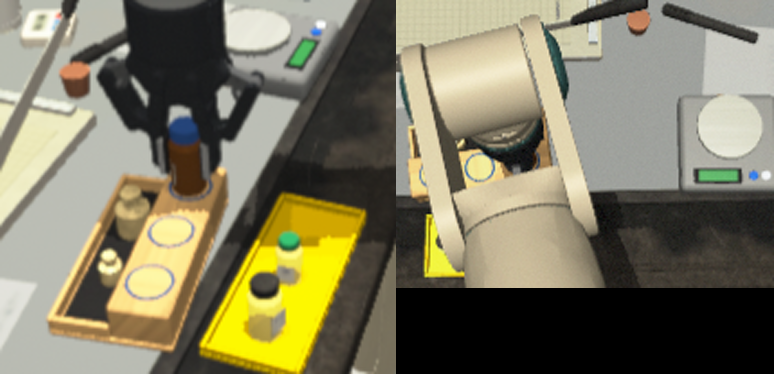

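Green and black stand in the tray and the blue vial is gripped. Moving it to the tray's far end.

>>> jog_arm:
  moves:
    - {"delta_pos":[0,0,-0.01],"angular":[0,0,0],"jaw":0.1}
    - {"delta_pos":[0,0,-0.03],"angular":[0,0,0],"jaw":0.1}
    - {"delta_pos":[0,0,-0.05],"angular":[0,0,0],"jaw":0.1}
    - {"delta_pos":[-0.002,-0.03,-0.05],"angular":[0,0,0],"jaw":0.1}
    - {"delta_pos":[-0.004,-0.06,-0.05],"angular":[0,0,0],"jaw":0.1}
    - {"delta_pos":[-0.006,-0.09,-0.05],"angular":[0,0,0],"jaw":0.1}
    - {"delta_pos":[-0.006,-0.1037,-0.05],"angular":[0,0,0],"jaw":0.1}
    - {"delta_pos":[-0.006,-0.1037,-0.03],"angular":[0,0,0],"jaw":0.1}
    - {"delta_pos":[-0.006,-0.1037,0],"angular":[0,0,0],"jaw":0.1}
    - {"delta_pos":[-0.006,-0.1037,0],"angular":[0,0,0],"jaw":0.1}

```text
clock: 13.8
eef_pos: [0.4643, 0.1623, 0.0745]
tool_rot: [-3.134, 0.001, 1.703]
ft_force: [-0.2, -0.6, -0.5]
opening: 0.0295
```

>>> jog_arm:
  moves:
    - {"delta_pos":[0,0,0.015],"angular":[0,0,0],"jaw":0.1}
    - {"delta_pos":[0,0,0.03],"angular":[0,0,0],"jaw":0.1}
    - {"delta_pos":[0,0,0.036],"angular":[0,0,0],"jaw":0.1}
    - {"delta_pos":[0,0,0.04],"angular":[0,0,0],"jaw":0.1}
    - {"delta_pos":[0,0,0.0425],"angular":[0,0,0],"jaw":0.1}
    - {"delta_pos":[0,0,0.0425],"angular":[0,0,0],"jaw":0.1}
    - {"delta_pos":[0,0,0.0425],"angular":[0,0,0],"jaw":0.1}

```text
clock: 14.5
eef_pos: [0.4672, 0.1631, 0.0361]
tool_rot: [3.141, -0.0, 1.703]
ft_force: [-0.6, 0.1, -1.2]
opening: 0.029
```

>>> jog_arm:
  moves:
    - {"delta_pos":[0,0,0.001],"angular":[0,0,0],"jaw":0.1}
    - {"delta_pos":[0,0,0.001],"angular":[0,0,0],"jaw":0.1}

```text
clock: 14.7
eef_pos: [0.4673, 0.1631, 0.0356]
tool_rot: [3.14, -0.0, 1.703]
ft_force: [-1.9, -0.5, 4.9]
opening: 0.029
```

>>> jog_arm:
  moves:
    - {"delta_pos":[0,0,-0.0005],"angular":[0,0,0],"jaw":0.28}
    - {"delta_pos":[0,0,-0.0005],"angular":[0,0,0],"jaw":0.38}
    - {"delta_pos":[0,0,-0.0005],"angular":[0,0,0],"jaw":0.48}
    - {"delta_pos":[0,0,-0.0005],"angular":[0,0,0],"jaw":0.55}
    - {"delta_pos":[0,0,-0.0005],"angular":[0,0,0],"jaw":0.55}
    - {"delta_pos":[0,0,-0.03],"angular":[0,0,0],"jaw":0.55}
    - {"delta_pos":[0,0,-0.07],"angular":[0,0,0],"jaw":0.55}
    - {"delta_pos":[0,0,-0.12],"angular":[0,0,0],"jaw":0.55}
    - {"delta_pos":[0,0,-0.12],"angular":[0,0,0],"jaw":0.55}
    - {"delta_pos":[0,0,-0.12],"angular":[0,0,0],"jaw":0.55}

```text
clock: 15.7
eef_pos: [0.4675, 0.1631, 0.1557]
tool_rot: [3.139, -0.0, 1.703]
ft_force: [-0.2, 0.0, -1.7]
opening: 0.0469
```

```bash
python3 go.py .6095 .2163 .155 0.132; python3 snap.py h
python3 - <<'E'
from h import *
for n in("side","top"):
    d=np.load(f"{n}_h.npy")
    for t,z0,z1 in(("weight_big",.012,.064),("weight_small",.012,.048)):
        for r in robot.silhouettes(n,t)[:1]:
            v,u=np.nonzero(r['mask']&(d>0)); P=deproj(n,np.c_[u,v],d[v,u]); P=P[(P[:,2]>z0)&(P[:,2]<z1)]
            zt=P[:,2].max(); K=P[P[:,2]>zt-.004]; b=cv2.minAreaRect(np.float32(P[:,:2]*1000))
            print(n,t,round(r['score'],2),np.round(r['box']),'zt',round(zt,4),'knob',np.round(K.mean(0),4),len(K),'rng',np.round(P.min(0),3),np.round(P.max(0),3))
            np.save(f"mh_{n}_{t}.npy",r['mask'])
    # body/ shoulder points near predicted place, knob
    v,u=np.nonzero(d>0); P=deproj(n,np.c_[u,v],d[v,u])
    k=(np.hypot(P[:,0]-.6095,P[:,1]-.2163)<.024)&(P[:,2]>.036)&(P[:,2]<.0475); 
    if k.sum(): print(n,'shoulder',np.round(P[k].mean(0),4),k.sum(),cv2.minEnclosingCircle(np.float32(P[k][:,:2])))
    k=(np.hypot(P[:,0]-.6095,P[:,1]-.2163)<.024)&(P[:,2]>.05)&(P[:,2]<.064)
    if k.sum(): print(n,'knob',np.round(P[k].mean(0),4),k.sum(),cv2.minEnclosingCircle(np.float32(P[k][:,:2])))
E
```

```text
t 15.7 pos [0.4675 0.1631 0.1557] rot [ 3.1387e+00 -5.0000e-04  1.7030e+00] open 0.04688183841025671
delta [0.034  0.1478 0.0011] ang [ 0.0019 -0.0027  1.571 ]
(374, 774, 3)
side weight_big 0.88 [243. 224.  14.  26.] zt 0.0585 knob [0.6072 0.2158 0.0563] 38 rng [0.582 0.184 0.013] [0.637 0.249 0.059]
side weight_small 0.64 [234. 255.  13.  17.] zt 0.0402 knob [0.5983 0.2757 0.0388] 22 rng [0.59  0.266 0.015] [0.607 0.285 0.04 ]
side shoulder [0.6056 0.2172 0.0396] 125 ((0.6044435501098633, 0.21370013058185577), 0.018648751080036163)
side knob [0.6076 0.2156 0.0553] 66 ((0.6080141067504883, 0.21485552191734314), 0.009457442909479141)
top weight_big 0.34 [273. 219.   8.  14.] zt 0.0634 knob [0.4644 0.1509 0.0629] 2 rng [0.455 0.147 0.012] [0.473 0.157 0.063]
```

View pics/c_h.png

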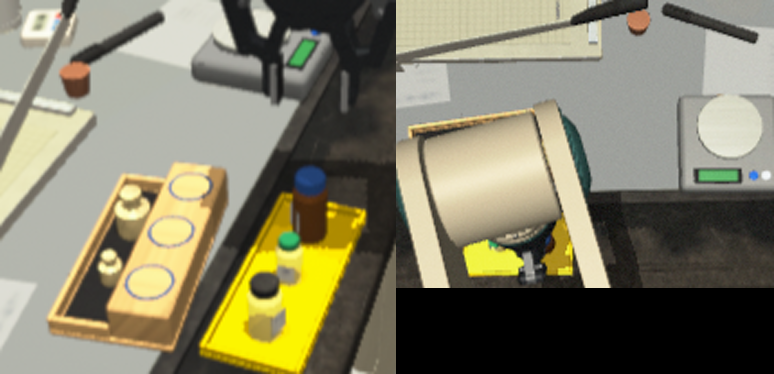

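All three vials stand in the tray. The rings are now fully visible in the side view, so I'll refine the ring positions and the weight.

Run:
```python
from h import *
from scipy.optimize import least_squares
for n,tag in(("top","0"),("top","_c"),("side","_h")):
    d=np.load(f"{n}{tag}.npy"); v,u=np.nonzero(d>0); P=deproj(n,np.c_[u,v],d[v,u])
    for (x,y,a,b) in((.609,.2155,.05,.064),(.5995,.275,.033,.045)):
        k=(np.hypot(P[:,0]-x,P[:,1]-y)<.016)&(P[:,2]>a)&(P[:,2]<b)
        if k.sum(): print(n,tag,np.round(P[k].mean(0),4),k.sum(),np.round(cv2.minEnclosingCircle(np.float32(P[k][:,:2]))[0],4),cv2.minEnclosingCircle(np.float32(P[k][:,:2]))[1])
n="side";im=cv2.imread("pics/side_h.png"); 
b=im[...,0].astype(int)-im[...,2].astype(int)
v,u=np.mgrid[0:400,0:640].reshape(2,-1); A=atz(n,np.c_[u,v],.048)
k=(np.abs((A[:,0]-.561)*.9913+(A[:,1]-.2405)*.1318)<.0225)&(abs((A[:,1]-.2405)*.9913-(A[:,0]-.561)*.1318)<.084)
bb=b[v,u]; print(np.percentile(bb[k],[5,50,90,95]))
kk=k&(bb>np.percentile(bb[k],80)); A=A[kk][:,:2]; w=1
def res(p):
    c,s=np.cos(p[2]),np.sin(p[2]); L=(A-p[:2])@np.array([[c,-s],[s,c]])
    return np.min([abs(np.hypot(L[:,0]+.025,L[:,1]-y)-p[3]) for y in(-.058,0,.058)],0)
r=least_squares(res,[.585,.244,.132,.0185],loss='soft_l1',f_scale=.002); p=r.x
print(len(A),np.round(p,4),np.median(res(p)))
```

```text
top 0 [0.6109 0.2119 0.0553] 54 [0.6114 0.2118] 0.009479086846113205
top 0 [0.6027 0.272  0.0395] 22 [0.601  0.2717] 0.00587093411013484
top _c [0.6107 0.2119 0.0558] 52 [0.6115 0.2122] 0.009437451139092445
top _c [0.6025 0.2721 0.0393] 23 [0.6011 0.2718] 0.005879347212612629
side _h [0.6076 0.2156 0.0553] 66 [0.608  0.2149] 0.009457442909479141
side _h [0.5994 0.2755 0.0381] 36 [0.5991 0.2742] 0.007496309000998735
[-116.  -100.   -52.7  -18. ]
323 [0.5843 0.244  0.1262 0.0178] 0.001152796751194219
```

>>> jog_arm:
  moves:
    - {"delta_pos":[0.008,0.037,0],"angular":[0,0,0.15],"jaw":0.5}
    - {"delta_pos":[0.016,0.074,0],"angular":[0,0,0.3],"jaw":0.5}
    - {"delta_pos":[0.024,0.11,0],"angular":[0,0,0.45],"jaw":0.5}
    - {"delta_pos":[0.0314,0.1479,0],"angular":[0,0,0.6],"jaw":0.5}
    - {"delta_pos":[0.0314,0.1479,0],"angular":[0,0,0.75],"jaw":0.5}
    - {"delta_pos":[0.0314,0.1479,0],"angular":[0,0,0.9],"jaw":0.5}
    - {"delta_pos":[0.0314,0.1479,0],"angular":[0,0,1.05],"jaw":0.5}
    - {"delta_pos":[0.0314,0.1479,0],"angular":[0,0,1.2],"jaw":0.5}
    - {"delta_pos":[0.0314,0.1479,0],"angular":[0,0,1.35],"jaw":0.5}
    - {"delta_pos":[0.0314,0.1479,0],"angular":[0,0,1.5],"jaw":0.5}

```text
clock: 17.0
eef_pos: [0.6091, 0.2135, 0.1534]
tool_rot: [3.142, 0.002, 0.197]
ft_force: [0.3, -0.4, 0.2]
opening: 0.0425
```

>>> jog_arm:
  moves:
    - {"delta_pos":[0,0,0],"angular":[0,0,0.071],"jaw":0.5}
    - {"delta_pos":[0,0,0.02],"angular":[0,0,0.071],"jaw":0.5}
    - {"delta_pos":[0,0,0.05],"angular":[0,0,0.071],"jaw":0.5}
    - {"delta_pos":[0,0,0.07],"angular":[0,0,0.071],"jaw":0.5}
    - {"delta_pos":[0,0,0.07],"angular":[0,0,0.071],"jaw":0.5}
    - {"delta_pos":[0,0,0.07],"angular":[0,0,0.071],"jaw":0.5}

```text
clock: 17.6
eef_pos: [0.6093, 0.2135, 0.0844]
tool_rot: [3.142, 0.001, 0.132]
ft_force: [0.4, -0.5, 0.3]
opening: 0.0428
```

```bash
python3 go.py .6095 .2136 .032 0.132; python3 snap.py i .6095 .2136 .068
```

```text
t 17.6 pos [0.6093 0.2135 0.0844] rot [3.1415e+00 8.0000e-04 1.3200e-01] open 0.04275502791591526
delta [ 0.0003 -0.      0.0524] ang [ 0.0001  0.0008 -0.    ]
side [247.54805034 221.29027372]
top [246.02257662 159.687814  ]
(374, 774, 3)
```

View pics/c_i.png

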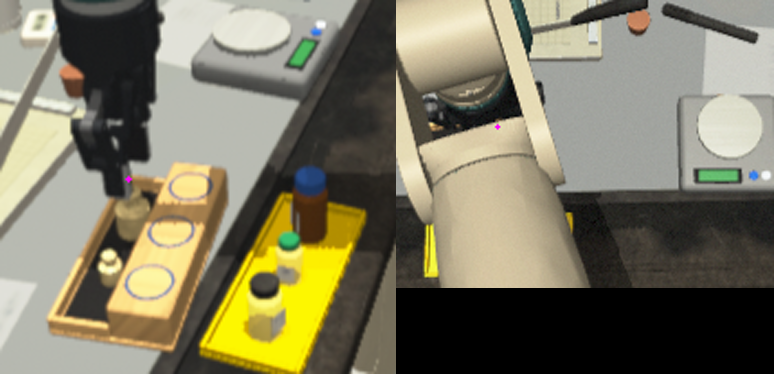

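The knob sits between the fingers, with a finger visible in front of it at (128,190) in the crop. Descending slowly in two steps.

>>> jog_arm:
  moves:
    - {"delta_pos":[0,0,0.01],"angular":[0,0,0],"jaw":0.5}
    - {"delta_pos":[0,0,0.02],"angular":[0,0,0],"jaw":0.5}
    - {"delta_pos":[0,0,0.03],"angular":[0,0,0],"jaw":0.5}
    - {"delta_pos":[0,0,0.035],"angular":[0,0,0],"jaw":0.5}
    - {"delta_pos":[0,0,0.035],"angular":[0,0,0],"jaw":0.5}

```text
clock: 18.2
eef_pos: [0.6086, 0.2134, 0.0479]
tool_rot: [3.141, 0.002, 0.132]
ft_force: [0.6, -0.4, 0.1]
opening: 0.0432
```

>>> jog_arm:
  moves:
    - {"delta_pos":[0,0,0.006],"angular":[0,0,0],"jaw":0.5}
    - {"delta_pos":[0,0,0.012],"angular":[0,0,0],"jaw":0.5}
    - {"delta_pos":[0,0,0.0175],"angular":[0,0,0],"jaw":0.5}
    - {"delta_pos":[0,0,0.0175],"angular":[0,0,0],"jaw":0.5}

```text
clock: 18.6
eef_pos: [0.6087, 0.2134, 0.0307]
tool_rot: [3.141, 0.002, 0.132]
ft_force: [-0.5, 0.3, -0.3]
opening: 0.0423
```

>>> jog_arm:
  moves:
    - {"delta_pos":[0,0,0],"angular":[0,0,0],"jaw":0.44}
    - {"delta_pos":[0,0,0],"angular":[0,0,0],"jaw":0.38}
    - {"delta_pos":[0,0,0],"angular":[0,0,0],"jaw":0.33}
    - {"delta_pos":[0,0,0],"angular":[0,0,0],"jaw":0.25}
    - {"delta_pos":[0,0,0],"angular":[0,0,0],"jaw":0.15}
    - {"delta_pos":[0,0,0],"angular":[0,0,0],"jaw":0.15}
    - {"delta_pos":[0,0,0],"angular":[0,0,0],"jaw":0.15}
  grip_force: 50

```text
clock: 19.3
eef_pos: [0.6097, 0.2136, 0.0327]
tool_rot: [-3.142, -0.001, 0.132]
ft_force: [-1.8, -1.7, 5.8]
opening: 0.028
```

```bash
python3 go.py .6095 .2136 .032 0.132; python3 snap.py j
```

```text
t 19.3 pos [0.6097 0.2136 0.0327] rot [-3.1415e+00 -1.0000e-03  1.3190e-01] open 0.028017524981765442
delta [-0.0002 -0.      0.0007] ang [-0.0001 -0.001  -0.0001]
(374, 774, 3)
```

View pics/c_j.png

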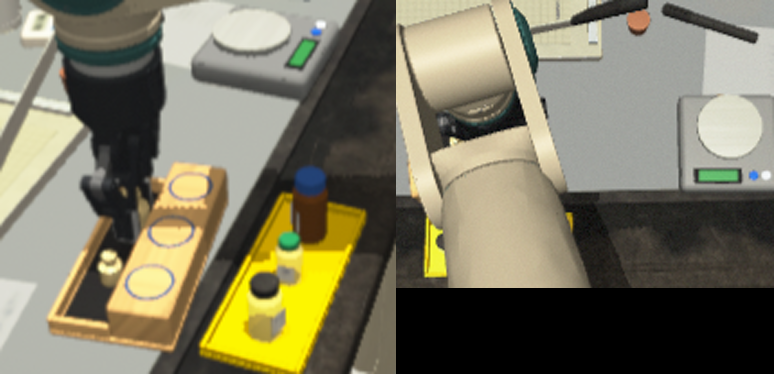

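>>> jog_arm:
  moves:
    - {"delta_pos":[0,0,-0.01],"angular":[0,0,0],"jaw":0.15}
    - {"delta_pos":[0,0,-0.03],"angular":[0,0,0],"jaw":0.15}
    - {"delta_pos":[0,0,-0.055],"angular":[0,0,0],"jaw":0.15}
    - {"delta_pos":[0,0,-0.08],"angular":[0,0,0],"jaw":0.15}
    - {"delta_pos":[0,0,-0.08],"angular":[0,0,0],"jaw":0.15}
    - {"delta_pos":[0,0,-0.08],"angular":[0,0,0],"jaw":0.15}

```text
clock: 20.0
eef_pos: [0.6091, 0.2136, 0.1114]
tool_rot: [-3.141, 0.0, 0.132]
ft_force: [-0.0, -0.3, -2.2]
opening: 0.0277
```

```bash
python3 go.py .6084 -.0826 .112 0.132; python3 snap.py k
```

```text
t 20.0 pos [0.6091 0.2136 0.1114] rot [-3.1414e+00  2.0000e-04  1.3210e-01] open 0.027707218427582798
delta [-0.0397  0.2936 -0.0006] ang [-0.0002  0.0002  0.0001]
(374, 774, 3)
```

View pics/c_k.png

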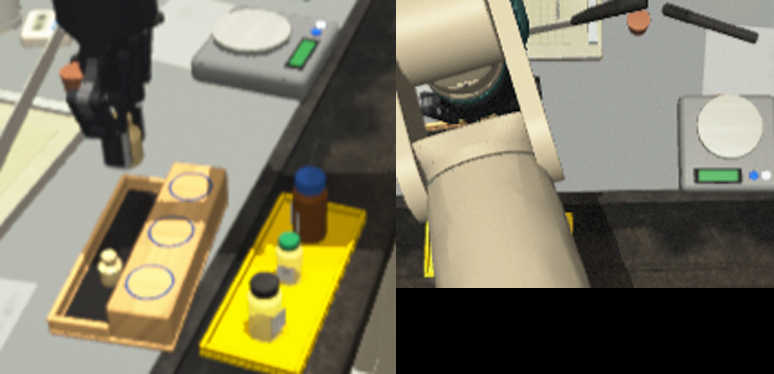

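Run:
```python
from h import *
for n in("side","top"):
    d=np.load(f"{n}_k.npy"); uv,P=cloud(n,d)
    k=(abs(P[:,1]-.2136)<.13)&(P[:,2]>.13)&(P[:,0]>.5)&(P[:,0]<.72)
    for a in np.arange(.13,.5,.03):
        q=P[k&(P[:,2]>=a)&(P[:,2]<a+.03)]
        if len(q): print(n,round(a,2),'xmax',np.round(np.sort(q[:,0])[-5:],3),'y',np.round(np.percentile(q[:,1],[2,98]),3))
```

```text
side 0.13 xmax [0.71  0.71  0.71  0.711 0.711] y [0.128 0.263]
side 0.16 xmax [0.612 0.612 0.612 0.612 0.612] y [0.158 0.278]
side 0.19 xmax [0.612 0.612 0.612 0.624 0.624] y [0.199 0.279]
side 0.22 xmax [0.634 0.635 0.635 0.636 0.636] y [0.207 0.252]
side 0.25 xmax [0.641 0.641 0.641 0.641 0.642] y [0.202 0.252]
side 0.28 xmax [0.64  0.641 0.642 0.643 0.644] y [0.205 0.254]
side 0.31 xmax [0.632 0.633 0.634 0.635 0.638] y [0.218 0.276]
side 0.34 xmax [0.633 0.633 0.634 0.634 0.634] y [0.245 0.284]
side 0.37 xmax [0.635 0.635 0.635 0.636 0.659] y [0.245 0.286]
side 0.4 xmax [0.654 0.655 0.655 0.655 0.656] y [0.141 0.28 ]
side 0.43 xmax [0.5   0.501] y [0.173 0.178]
top 0.13 xmax [0.712 0.712 0.712 0.713 0.714] y [0.111 0.257]
top 0.16 xmax [0.715 0.715 0.716 0.717 0.717] y [0.085 0.269]
top 0.19 xmax [0.626 0.626 0.628 0.628 0.628] y [0.148 0.277]
top 0.22 xmax [0.612 0.614 0.617 0.618 0.622] y [0.176 0.236]
top 0.25 xmax [0.609 0.611 0.612 0.613 0.615] y [0.176 0.235]
top 0.28 xmax [0.606 0.606 0.607 0.61  0.612] y [0.174 0.239]
top 0.31 xmax [0.594 0.595 0.596 0.598 0.599] y [0.179 0.239]
top 0.34 xmax [0.641 0.644 0.646 0.649 0.652] y [0.165 0.244]
top 0.37 xmax [0.655 0.656 0.658 0.658 0.663] y [0.143 0.274]
top 0.4 xmax [0.658 0.659 0.66  0.66  0.661] y [0.132 0.27 ]
top 0.43 xmax [0.501 0.502] y [0.172 0.174]
```

Clear by 4 cm or more. Traversing to the pan.

>>> jog_arm:
  moves:
    - {"delta_pos":[-0.003,0.02,0],"angular":[0,0,0],"jaw":0.15}
    - {"delta_pos":[-0.008,0.06,0],"angular":[0,0,0],"jaw":0.15}
    - {"delta_pos":[-0.014,0.1,0],"angular":[0,0,0],"jaw":0.15}
    - {"delta_pos":[-0.019,0.14,0],"angular":[0,0,0],"jaw":0.15}
    - {"delta_pos":[-0.025,0.18,0],"angular":[0,0,0],"jaw":0.15}
    - {"delta_pos":[-0.03,0.22,0],"angular":[0,0,0],"jaw":0.15}
    - {"delta_pos":[-0.035,0.26,0],"angular":[0,0,0],"jaw":0.15}
    - {"delta_pos":[-0.038,0.28,0],"angular":[0,0,0],"jaw":0.15}
    - {"delta_pos":[-0.0401,0.2935,0],"angular":[0,0,0],"jaw":0.15}
    - {"delta_pos":[-0.0401,0.2935,0],"angular":[0,0,0],"jaw":0.15}

```text
clock: 21.1
eef_pos: [0.6076, -0.0838, 0.1106]
tool_rot: [-3.141, 0.002, 0.13]
ft_force: [0.4, 0.3, -1.2]
opening: 0.0276
```

>>> jog_arm:
  moves:
    - {"delta_pos":[0,0,0],"angular":[0,0,0],"jaw":0.15}
    - {"delta_pos":[0,0,0.015],"angular":[0,0,0],"jaw":0.15}
    - {"delta_pos":[0,0,0.03],"angular":[0,0,0],"jaw":0.15}
    - {"delta_pos":[0,0,0.03],"angular":[0,0,0],"jaw":0.15}
    - {"delta_pos":[0,0,0.03],"angular":[0,0,0],"jaw":0.15}

```text
clock: 21.6
eef_pos: [0.6077, -0.082, 0.0808]
tool_rot: [-3.141, 0.002, 0.133]
ft_force: [0.7, -0.6, -1.0]
opening: 0.028
```

```bash
python3 go.py .6084 -.0826 .068 0.132; python3 snap.py l .6084 -.0826 .049
```

```text
t 21.6 pos [ 0.6077 -0.082   0.0808] rot [-3.1408e+00  2.1000e-03  1.3270e-01] open 0.028004154730893523
delta [0.0007 0.0007 0.0128] ang [-0.0008  0.0021  0.0007]
side [303.46168176 152.28432512]
top [374.83561287 159.87616474]
(374, 774, 3)
```

View pics/c_l.png

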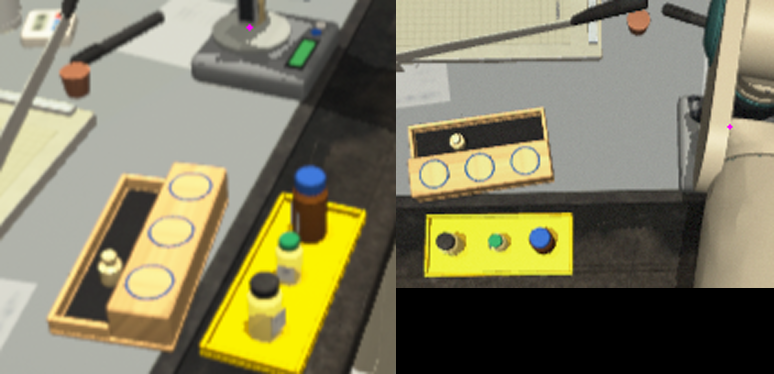

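>>> jog_arm:
  moves:
    - {"delta_pos":[0,0,0.005],"angular":[0,0,0],"jaw":0.15}
    - {"delta_pos":[0,0,0.01],"angular":[0,0,0],"jaw":0.15}
    - {"delta_pos":[0,0,0.0115],"angular":[0,0,0],"jaw":0.15}
    - {"delta_pos":[0,0,0.0115],"angular":[0,0,0],"jaw":0.15}
    - {"delta_pos":[0,0,0.0115],"angular":[0,0,0],"jaw":0.15}

```text
clock: 22.2
eef_pos: [0.6083, -0.0827, 0.0705]
tool_rot: [-3.142, -0.0, 0.132]
ft_force: [-0.4, -0.4, -1.5]
opening: 0.0281
```

>>> jog_arm:
  moves:
    - {"delta_pos":[0,0,0.001],"angular":[0,0,0],"jaw":0.15}
    - {"delta_pos":[0,0,0.001],"angular":[0,0,0],"jaw":0.15}

```text
clock: 22.4
eef_pos: [0.6082, -0.0826, 0.0695]
tool_rot: [-3.142, -0.0, 0.132]
ft_force: [-0.6, -0.8, -1.2]
opening: 0.0281
```

>>> jog_arm:
  moves:
    - {"delta_pos":[0,0,0.001],"angular":[0,0,0],"jaw":0.15}
    - {"delta_pos":[0,0,0.001],"angular":[0,0,0],"jaw":0.15}

```text
clock: 22.6
eef_pos: [0.6084, -0.0827, 0.0687]
tool_rot: [3.142, -0.001, 0.132]
ft_force: [0.4, 0.3, -0.0]
opening: 0.0279
```

>>> jog_arm:
  moves:
    - {"delta_pos":[0,0,0.0007],"angular":[0,0,0],"jaw":0.15}
    - {"delta_pos":[0,0,0.0007],"angular":[0,0,0],"jaw":0.15}

```text
clock: 22.8
eef_pos: [0.6084, -0.0827, 0.0687]
tool_rot: [3.141, -0.001, 0.132]
ft_force: [-3.0, 0.3, 5.3]
opening: 0.0278
```

Contact (+5 N). Releasing and rising.

>>> jog_arm:
  moves:
    - {"delta_pos":[0,0,-0.0005],"angular":[0,0,0],"jaw":0.28}
    - {"delta_pos":[0,0,-0.0005],"angular":[0,0,0],"jaw":0.36}
    - {"delta_pos":[0,0,-0.0005],"angular":[0,0,0],"jaw":0.44}
    - {"delta_pos":[0,0,-0.0005],"angular":[0,0,0],"jaw":0.52}
    - {"delta_pos":[0,0,-0.0005],"angular":[0,0,0],"jaw":0.55}
    - {"delta_pos":[0,0,-0.02],"angular":[0,0,0],"jaw":0.55}
    - {"delta_pos":[0,0,-0.05],"angular":[0,0,0],"jaw":0.55}
    - {"delta_pos":[0,0,-0.09],"angular":[0,0,0],"jaw":0.55}
    - {"delta_pos":[0,0,-0.09],"angular":[0,0,0],"jaw":0.55}
    - {"delta_pos":[0,0,-0.09],"angular":[0,0,0],"jaw":0.55}

```text
clock: 23.8
eef_pos: [0.6088, -0.0827, 0.159]
tool_rot: [3.141, -0.003, 0.132]
ft_force: [0.2, 0.2, -0.3]
opening: 0.0469
```

```bash
python3 go.py .467 .163 .16 1.703; python3 snap.py m
python3 - <<'E'
from h import *
d=np.load("side_m.npy"); uv,P=cloud("side",d)
for c in((.6075,-.0826),):
    k=(np.hypot(P[:,0]-c[0],P[:,1]-c[1])<.02)&(P[:,2]>.084)&(P[:,2]<.097)
    print('knob',P[k].mean(0),k.sum(),cv2.minEnclosingCircle(np.float32(P[k][:,:2])))
# pan refit, side, this image
k=(np.hypot(P[:,0]-.608,P[:,1]+.083)<.06)&(abs(P[:,2]-.049)<.003); print('pan',cv2.minEnclosingCircle(np.float32(P[k][:,:2])))
d=np.load("top_m.npy"); uv,P=cloud("top",d)
for t,c,z in(("blue",(.467,.163),.07),("green",(.467,.221),.05),("black",(.467,.279),.06)):
    k=(np.hypot(P[:,0]-c[0],P[:,1]-c[1])<.022)&(abs(P[:,2]-z)<.004); print(t,np.round(P[k].mean(0),4) if k.sum() else None,k.sum())
E
```

```text
t 23.8 pos [ 0.6088 -0.0827  0.159 ] rot [ 3.1408e+00 -2.5000e-03  1.3200e-01] open 0.046883085557909016
delta [-0.1082 -0.2623 -0.0015] ang [ 2.600e-03 -1.400e-03 -1.571e+00]
(374, 774, 3)
knob [ 0.60607902 -0.07925072  0.09033982] 41 ((0.6053502559661865, -0.08128401637077332), 0.01041559036821127)
pan ((0.6058530807495117, -0.0828564316034317), 0.04542075842618942)
blue [0.4683 0.1617 0.0693] 103
green [0.4683 0.2188 0.0491] 49
black [0.4678 0.2788 0.0593] 79
```

View pics/c_m.png

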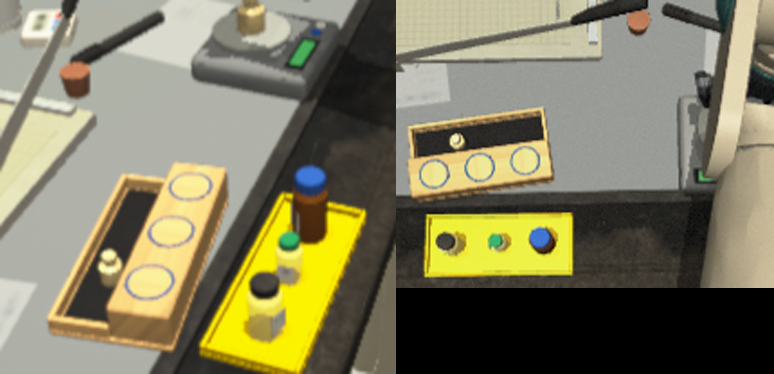

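The weight stands in the pan's middle, with its knob within about 2 mm of the pan centre in the side view. Next I'll fit the now-empty rings in the top view, correcting for the camera bias using the vial positions known from the arm.

Run:
```python
from h import *
from scipy.optimize import least_squares
for n,tag in(("top","m"),("side","m")):
    im=cv2.imread(f"pics/{n}_{tag}.png"); b=im[...,0].astype(int)-im[...,2].astype(int)
    v,u=np.mgrid[0:400,0:640].reshape(2,-1); A=atz(n,np.c_[u,v],.048)
    X=(A[:,0]-.561)*.9913+(A[:,1]-.2405)*.1318; Y=(A[:,1]-.2405)*.9913-(A[:,0]-.561)*.1318
    k=(abs(X)<.0235)&(abs(Y)<.084); bb=b[v,u]; thr=np.percentile(bb[k],78); kk=k&(bb>thr); W=np.sqrt((bb[kk]-thr).astype(float)); A=A[kk][:,:2]
    def res(p):
        c,s=np.cos(p[2]),np.sin(p[2]); L=(A-p[:2])@np.array([[c,-s],[s,c]])
        return W*np.min([abs(np.hypot(L[:,0]+.025,L[:,1]-y)-p[3]) for y in(-.058,0,.058)],0)
    p=least_squares(res,[.585,.244,.132,.0185],loss='soft_l1',f_scale=.01).x
    c,s=np.cos(p[2]),np.sin(p[2]); print(n,len(A),np.round(p,4),np.median(res(p)/W.clip(1)),[np.round(p[:2]+np.array([[c,-s],[s,c]])@[-.025,y],4).tolist() for y in(-.058,0,.058)])
    # tray vial caps bias
    d=np.load(f"{n}_{tag}.npy"); uv,P=cloud(n,d)
    for c,z in(((.467,.163),.07),((.467,.221),.05),((.467,.279),.06)):
        q=(np.hypot(P[:,0]-c[0],P[:,1]-c[1])<.022)&(abs(P[:,2]-z)<.004)
        print('  bias',np.round(np.array(cv2.minEnclosingCircle(np.float32(P[q][:,:2]))[0])-c,4),np.round(P[q][:,:2].mean(0)-c,4))
```

```text
top 324 [0.5865 0.2421 0.1291 0.0176] 0.0013093294052817714 [[0.5691, 0.1814], [0.5617, 0.2389], [0.5542, 0.2964]]
  bias [ 0.0017 -0.0011] [ 0.0013 -0.0013]
  bias [ 0.0014 -0.0018] [ 0.0013 -0.0022]
  bias [ 0.0014 -0.0005] [ 0.0008 -0.0002]
side 370 [0.5846 0.2439 0.1295 0.0178] 0.0012964853801405666 [[0.5673, 0.1831], [0.5599, 0.2406], [0.5524, 0.2982]]
  bias [-0.0016 -0.0005] [-0.0018  0.0013]
  bias [-0.0019 -0.0004] [-0.0019  0.0005]
  bias [-0.002   0.0029] [-0.0023  0.0028]
```

>>> jog_arm:
  moves:
    - {"delta_pos":[-0.015,-0.035,0],"angular":[0,0,-0.15],"jaw":0.55}
    - {"delta_pos":[-0.03,-0.07,0],"angular":[0,0,-0.3],"jaw":0.55}
    - {"delta_pos":[-0.045,-0.11,0],"angular":[0,0,-0.45],"jaw":0.55}
    - {"delta_pos":[-0.06,-0.15,0],"angular":[0,0,-0.6],"jaw":0.55}
    - {"delta_pos":[-0.08,-0.19,0],"angular":[0,0,-0.75],"jaw":0.55}
    - {"delta_pos":[-0.095,-0.23,0],"angular":[0,0,-0.9],"jaw":0.55}
    - {"delta_pos":[-0.1079,-0.2621,0],"angular":[0,0,-1.05],"jaw":0.55}
    - {"delta_pos":[-0.1079,-0.2621,0],"angular":[0,0,-1.2],"jaw":0.55}
    - {"delta_pos":[-0.1079,-0.2621,0],"angular":[0,0,-1.35],"jaw":0.55}
    - {"delta_pos":[-0.1079,-0.2621,0],"angular":[0,0,-1.5],"jaw":0.55}

```text
clock: 24.9
eef_pos: [0.4659, 0.1631, 0.1562]
tool_rot: [-3.139, 0.001, 1.639]
ft_force: [0.0, 0.4, 0.2]
opening: 0.0468
```

>>> jog_arm:
  moves:
    - {"delta_pos":[0,0,0],"angular":[0,0,-0.071],"jaw":0.55}
    - {"delta_pos":[0,0,0.02],"angular":[0,0,-0.071],"jaw":0.55}
    - {"delta_pos":[0,0,0.04],"angular":[0,0,-0.071],"jaw":0.55}
    - {"delta_pos":[0,0,0.04],"angular":[0,0,-0.071],"jaw":0.55}
    - {"delta_pos":[0,0,0.04],"angular":[0,0,-0.071],"jaw":0.55}

```text
clock: 25.4
eef_pos: [0.4663, 0.1628, 0.1171]
tool_rot: [-3.139, 0.0, 1.703]
ft_force: [-0.4, 0.4, -0.1]
opening: 0.0468
```

```bash
python3 go.py .467 .163 .0345 1.703; python3 snap.py n
```

```text
t 25.4 pos [0.4663 0.1628 0.1171] rot [-3.1395e+00  2.0000e-04  1.7030e+00] open 0.04676026352970388
delta [0.0001 0.0009 0.0826] ang [-0.0021  0.0002 -0.    ]
(374, 774, 3)
```

View pics/c_n.png

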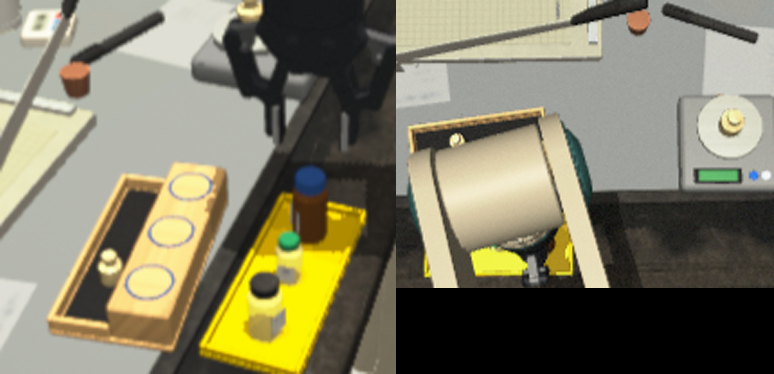

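The gripper is over the blue vial. Descending 83 mm and gripping.

>>> jog_arm:
  moves:
    - {"delta_pos":[0,0,0.025],"angular":[0,0,0],"jaw":0.55}
    - {"delta_pos":[0,0,0.05],"angular":[0,0,0],"jaw":0.55}
    - {"delta_pos":[0,0,0.07],"angular":[0,0,0],"jaw":0.55}
    - {"delta_pos":[0,0,0.082],"angular":[0,0,0],"jaw":0.55}
    - {"delta_pos":[0,0,0.082],"angular":[0,0,0],"jaw":0.5}
    - {"delta_pos":[0,0,0.082],"angular":[0,0,0],"jaw":0.42}
    - {"delta_pos":[0,0,0.082],"angular":[0,0,0],"jaw":0.36}
    - {"delta_pos":[0,0,0.082],"angular":[0,0,0],"jaw":0.25}
    - {"delta_pos":[0,0,0.082],"angular":[0,0,0],"jaw":0.1}
    - {"delta_pos":[0,0,0.082],"angular":[0,0,0],"jaw":0.1}
  grip_force: 30

```text
clock: 26.5
eef_pos: [0.4677, 0.1632, 0.0374]
tool_rot: [3.139, -0.0, 1.703]
ft_force: [-1.0, 0.3, 6.3]
opening: 0.0292
```

>>> jog_arm:
  moves:
    - {"delta_pos":[0,0,0],"angular":[0,0,0],"jaw":0.1}

```text
clock: 26.6
eef_pos: [0.4677, 0.1633, 0.0374]
tool_rot: [3.139, -0.0, 1.703]
ft_force: [-1.7, -0.3, 6.7]
opening: 0.0294
```

>>> jog_arm:
  moves:
    - {"delta_pos":[0,0,-0.02],"angular":[0,0,0],"jaw":0.1}
    - {"delta_pos":[0,0,-0.05],"angular":[0,0,0],"jaw":0.1}
    - {"delta_pos":[0,0,-0.085],"angular":[0,0,0],"jaw":0.1}
    - {"delta_pos":[0,0,-0.085],"angular":[0,0,0],"jaw":0.1}
    - {"delta_pos":[0.002,0.03,-0.085],"angular":[0,0,0],"jaw":0.1}
    - {"delta_pos":[0.004,0.06,-0.085],"angular":[0,0,0],"jaw":0.1}
    - {"delta_pos":[0.0058,0.09,-0.085],"angular":[0,0,0],"jaw":0.1}
    - {"delta_pos":[0.0058,0.1032,-0.085],"angular":[0,0,0],"jaw":0.1}
    - {"delta_pos":[0.0058,0.1032,-0.085],"angular":[0,0,0],"jaw":0.1}
    - {"delta_pos":[0.0058,0.1032,-0.085],"angular":[0,0,0],"jaw":0.1}

```text
clock: 27.6
eef_pos: [0.5676, 0.1822, 0.12]
tool_rot: [-3.14, 0.0, 1.703]
ft_force: [-0.4, -1.2, -0.7]
opening: 0.0297
```

>>> jog_arm:
  moves:
    - {"delta_pos":[0,0,0.015],"angular":[0,0,0],"jaw":0.1}
    - {"delta_pos":[0,0,0.03],"angular":[0,0,0],"jaw":0.1}
    - {"delta_pos":[0,0,0.038],"angular":[0,0,0],"jaw":0.1}
    - {"delta_pos":[0,0,0.04],"angular":[0,0,0],"jaw":0.1}
    - {"delta_pos":[0,0,0.04],"angular":[0,0,0],"jaw":0.1}
    - {"delta_pos":[0,0,0.04],"angular":[0,0,0],"jaw":0.1}

```text
clock: 28.2
eef_pos: [0.5675, 0.1822, 0.0808]
tool_rot: [-3.14, 0.0, 1.703]
ft_force: [-5.0, -1.1, 6.2]
opening: 0.0295
```

```bash
python3 go.py .5685 .1823 .0814 1.703; python3 snap.py o
```

```text
t 28.2 pos [0.5675 0.1822 0.0808] rot [-3.1400e+00  1.0000e-04  1.7031e+00] open 0.029502548598960978
delta [-0.0001  0.001  -0.0006] ang [-0.0016  0.0001  0.0001]
(374, 774, 3)
```

View pics/c_o.png

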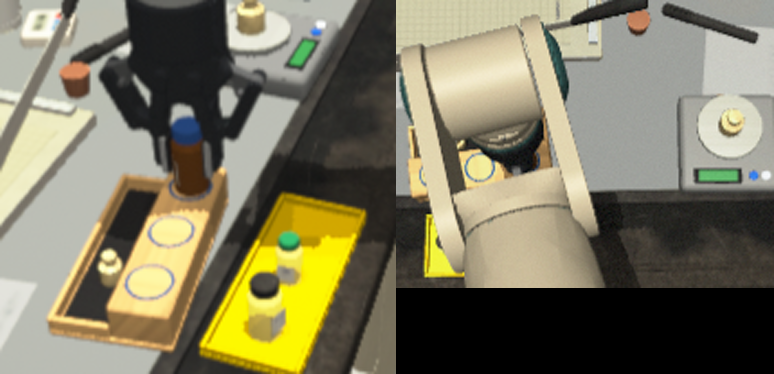

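>>> jog_arm:
  moves:
    - {"delta_pos":[0,0,0],"angular":[0,0,0],"jaw":0.28}
    - {"delta_pos":[0,0,0],"angular":[0,0,0],"jaw":0.38}
    - {"delta_pos":[0,0,0],"angular":[0,0,0],"jaw":0.48}
    - {"delta_pos":[0,0,0],"angular":[0,0,0],"jaw":0.55}
    - {"delta_pos":[0,0,0],"angular":[0,0,0],"jaw":0.55}
    - {"delta_pos":[0,0,-0.02],"angular":[0,0,0],"jaw":0.55}
    - {"delta_pos":[0,0,-0.05],"angular":[0,0,0],"jaw":0.55}
    - {"delta_pos":[0,0,-0.08],"angular":[0,0,0],"jaw":0.55}
    - {"delta_pos":[0,0,-0.08],"angular":[0,0,0],"jaw":0.55}
    - {"delta_pos":[0,0,-0.08],"angular":[0,0,0],"jaw":0.55}

```text
clock: 29.3
eef_pos: [0.5686, 0.1824, 0.1613]
tool_rot: [3.14, -0.0, 1.703]
ft_force: [1.2, 0.2, -0.4]
opening: 0.0468
```

>>> jog_arm:
  moves:
    - {"delta_pos":[0.017,-0.03,0],"angular":[0,0,0],"jaw":0.5}
    - {"delta_pos":[0.034,-0.06,0],"angular":[0,0,0],"jaw":0.5}
    - {"delta_pos":[0.0517,-0.0954,0],"angular":[0,0,0],"jaw":0.5}
    - {"delta_pos":[0.0517,-0.0954,0],"angular":[0,0,0],"jaw":0.5}
    - {"delta_pos":[0.0517,-0.0954,0.03],"angular":[0,0,0],"jaw":0.5}
    - {"delta_pos":[0.0517,-0.0954,0.05],"angular":[0,0,0],"jaw":0.5}
    - {"delta_pos":[0.0517,-0.0954,0.05],"angular":[0,0,0],"jaw":0.5}
    - {"delta_pos":[0.0517,-0.0954,0.05],"angular":[0,0,0],"jaw":0.5}

```text
clock: 30.1
eef_pos: [0.467, 0.2207, 0.1104]
tool_rot: [-3.14, 0.0, 1.703]
ft_force: [0.0, -0.8, 0.5]
opening: 0.0427
```

```bash
python3 go.py .467 .221 .031 1.703; python3 snap.py p
```

```text
t 30.1 pos [0.467  0.2207 0.1104] rot [-3.1403e+00  3.0000e-04  1.7027e+00] open 0.04267959962331224
delta [0.0003 0.0002 0.0794] ang [-0.0013  0.0003 -0.0003]
(374, 774, 3)
```

View pics/c_p.png

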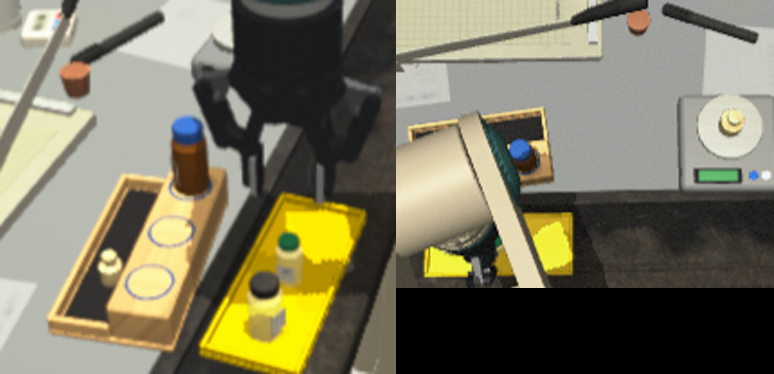

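The blue vial stands on its ring. Now the green vial.

>>> jog_arm:
  moves:
    - {"delta_pos":[0,0,0.025],"angular":[0,0,0],"jaw":0.5}
    - {"delta_pos":[0,0,0.05],"angular":[0,0,0],"jaw":0.5}
    - {"delta_pos":[0,0,0.07],"angular":[0,0,0],"jaw":0.5}
    - {"delta_pos":[0,0,0.079],"angular":[0,0,0],"jaw":0.5}
    - {"delta_pos":[0,0,0.079],"angular":[0,0,0],"jaw":0.42}
    - {"delta_pos":[0,0,0.079],"angular":[0,0,0],"jaw":0.34}
    - {"delta_pos":[0,0,0.079],"angular":[0,0,0],"jaw":0.27}
    - {"delta_pos":[0,0,0.079],"angular":[0,0,0],"jaw":0.2}
    - {"delta_pos":[0,0,0.079],"angular":[0,0,0],"jaw":0.05}
    - {"delta_pos":[0,0,0.079],"angular":[0,0,0],"jaw":0.05}
  grip_force: 30

```text
clock: 31.2
eef_pos: [0.4678, 0.2214, 0.0334]
tool_rot: [3.139, -0.001, 1.703]
ft_force: [-1.9, -0.7, 6.3]
opening: 0.0207
```

>>> jog_arm:
  moves:
    - {"delta_pos":[0,0,0],"angular":[0,0,0],"jaw":0.05}

```text
clock: 31.3
eef_pos: [0.4678, 0.2214, 0.0334]
tool_rot: [3.139, -0.001, 1.703]
ft_force: [-0.9, -0.8, 6.9]
opening: 0.0212
```

>>> jog_arm:
  moves:
    - {"delta_pos":[0,0,-0.02],"angular":[0,0,0],"jaw":0.05}
    - {"delta_pos":[0,0,-0.05],"angular":[0,0,0],"jaw":0.05}
    - {"delta_pos":[0,0,-0.085],"angular":[0,0,0],"jaw":0.05}
    - {"delta_pos":[0,0,-0.085],"angular":[0,0,0],"jaw":0.05}
    - {"delta_pos":[0.002,0.03,-0.085],"angular":[0,0,0],"jaw":0.05}
    - {"delta_pos":[0.004,0.06,-0.085],"angular":[0,0,0],"jaw":0.05}
    - {"delta_pos":[0.0063,0.085,-0.085],"angular":[0,0,0],"jaw":0.05}
    - {"delta_pos":[0.0063,0.0957,-0.085],"angular":[0,0,0],"jaw":0.05}
    - {"delta_pos":[0.0063,0.0957,-0.085],"angular":[0,0,0],"jaw":0.05}
    - {"delta_pos":[0.0063,0.0957,-0.085],"angular":[0,0,0],"jaw":0.05}

```text
clock: 32.3
eef_pos: [0.5604, 0.2397, 0.1161]
tool_rot: [-3.14, 0.0, 1.703]
ft_force: [0.4, 0.1, -0.2]
opening: 0.021
```

>>> jog_arm:
  moves:
    - {"delta_pos":[0,0,0.015],"angular":[0,0,0],"jaw":0.05}
    - {"delta_pos":[0,0,0.03],"angular":[0,0,0],"jaw":0.05}
    - {"delta_pos":[0,0,0.037],"angular":[0,0,0],"jaw":0.05}
    - {"delta_pos":[0,0,0.0395],"angular":[0,0,0],"jaw":0.05}
    - {"delta_pos":[0,0,0.0395],"angular":[0,0,0],"jaw":0.05}
    - {"delta_pos":[0,0,0.0395],"angular":[0,0,0],"jaw":0.05}

```text
clock: 32.9
eef_pos: [0.5605, 0.2398, 0.077]
tool_rot: [-3.141, -0.0, 1.703]
ft_force: [-2.9, -0.2, 2.0]
opening: 0.0211
```

```bash
python3 go.py .561 .2398 .0774 1.703; python3 snap.py q
```

```text
t 32.9 pos [0.5605 0.2398 0.077 ] rot [-3.1408 -0.      1.7031] open 0.021074206303780235
delta [-0.0001  0.0005 -0.0004] ang [-0.0008 -0.      0.0001]
(374, 774, 3)
```

View pics/c_q.png

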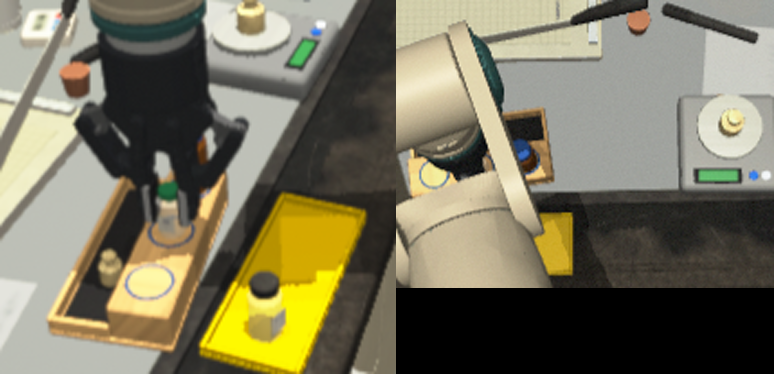

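>>> jog_arm:
  moves:
    - {"delta_pos":[0,0,0],"angular":[0,0,0],"jaw":0.2}
    - {"delta_pos":[0,0,0],"angular":[0,0,0],"jaw":0.3}
    - {"delta_pos":[0,0,0],"angular":[0,0,0],"jaw":0.4}
    - {"delta_pos":[0,0,0],"angular":[0,0,0],"jaw":0.5}
    - {"delta_pos":[0,0,0],"angular":[0,0,0],"jaw":0.5}
    - {"delta_pos":[0,0,-0.02],"angular":[0,0,0],"jaw":0.5}
    - {"delta_pos":[0,0,-0.05],"angular":[0,0,0],"jaw":0.5}
    - {"delta_pos":[0,0,-0.08],"angular":[0,0,0],"jaw":0.5}
    - {"delta_pos":[0,0,-0.08],"angular":[0,0,0],"jaw":0.5}
    - {"delta_pos":[0,0,-0.08],"angular":[0,0,0],"jaw":0.5}

```text
clock: 34.0
eef_pos: [0.5613, 0.24, 0.1579]
tool_rot: [3.14, -0.0, 1.703]
ft_force: [0.1, -0.4, 0.3]
opening: 0.0431
```

>>> jog_arm:
  moves:
    - {"delta_pos":[0.017,-0.03,0],"angular":[0,0,0],"jaw":0.55}
    - {"delta_pos":[0.034,-0.06,0],"angular":[0,0,0],"jaw":0.55}
    - {"delta_pos":[0.0512,-0.088,0],"angular":[0,0,0],"jaw":0.55}
    - {"delta_pos":[0.0512,-0.088,0],"angular":[0,0,0],"jaw":0.55}
    - {"delta_pos":[0.0512,-0.088,0.03],"angular":[0,0,0],"jaw":0.55}
    - {"delta_pos":[0.0512,-0.088,0.045],"angular":[0,0,0],"jaw":0.55}
    - {"delta_pos":[0.0512,-0.088,0.045],"angular":[0,0,0],"jaw":0.55}
    - {"delta_pos":[0.0512,-0.088,0.045],"angular":[0,0,0],"jaw":0.55}

```text
clock: 34.8
eef_pos: [0.4671, 0.2787, 0.112]
tool_rot: [-3.14, 0.0, 1.702]
ft_force: [-0.2, 0.5, 0.7]
opening: 0.0468
```

```bash
python3 go.py .467 .279 .034 1.703; python3 snap.py r
```

```text
t 34.8 pos [0.4671 0.2787 0.112 ] rot [-3.1404e+00  4.0000e-04  1.7025e+00] open 0.04679073603131952
delta [0.0003 0.     0.078 ] ang [-0.0012  0.0004 -0.0005]
(374, 774, 3)
```

View pics/c_r.png

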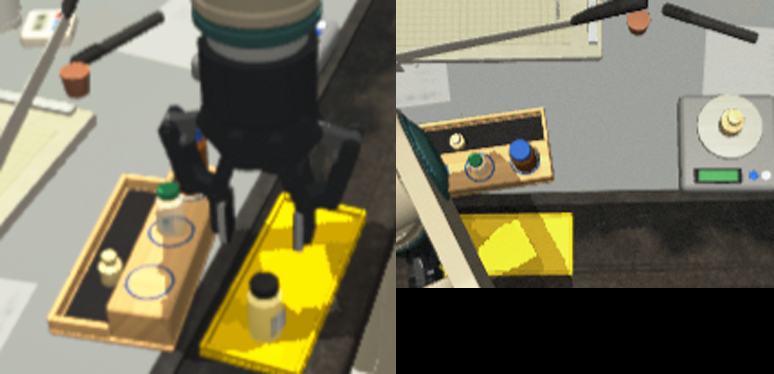

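Green is back on its ring. Now the black vial.

>>> jog_arm:
  moves:
    - {"delta_pos":[0,0,0.025],"angular":[0,0,0],"jaw":0.55}
    - {"delta_pos":[0,0,0.05],"angular":[0,0,0],"jaw":0.55}
    - {"delta_pos":[0,0,0.068],"angular":[0,0,0],"jaw":0.55}
    - {"delta_pos":[0,0,0.077],"angular":[0,0,0],"jaw":0.55}
    - {"delta_pos":[0,0,0.077],"angular":[0,0,0],"jaw":0.47}
    - {"delta_pos":[0,0,0.077],"angular":[0,0,0],"jaw":0.39}
    - {"delta_pos":[0,0,0.077],"angular":[0,0,0],"jaw":0.33}
    - {"delta_pos":[0,0,0.077],"angular":[0,0,0],"jaw":0.25}
    - {"delta_pos":[0,0,0.077],"angular":[0,0,0],"jaw":0.1}
    - {"delta_pos":[0,0,0.077],"angular":[0,0,0],"jaw":0.1}
  grip_force: 30

```text
clock: 35.9
eef_pos: [0.4678, 0.2795, 0.037]
tool_rot: [3.139, -0.001, 1.703]
ft_force: [0.1, -0.3, 6.6]
opening: 0.0257
```

>>> jog_arm:
  moves:
    - {"delta_pos":[0,0,0],"angular":[0,0,0],"jaw":0.1}

```text
clock: 36.0
eef_pos: [0.4678, 0.2795, 0.0369]
tool_rot: [3.139, -0.001, 1.703]
ft_force: [-0.7, -0.6, 5.9]
opening: 0.0262
```

>>> jog_arm:
  moves:
    - {"delta_pos":[0,0,-0.02],"angular":[0,0,0],"jaw":0.1}
    - {"delta_pos":[0,0,-0.05],"angular":[0,0,0],"jaw":0.1}
    - {"delta_pos":[0,0,-0.085],"angular":[0,0,0],"jaw":0.1}
    - {"delta_pos":[0,0,-0.085],"angular":[0,0,0],"jaw":0.1}
    - {"delta_pos":[0.002,0.03,-0.085],"angular":[0,0,0],"jaw":0.1}
    - {"delta_pos":[0.004,0.06,-0.085],"angular":[0,0,0],"jaw":0.1}
    - {"delta_pos":[0.0067,0.08,-0.085],"angular":[0,0,0],"jaw":0.1}
    - {"delta_pos":[0.0067,0.0883,-0.085],"angular":[0,0,0],"jaw":0.1}
    - {"delta_pos":[0.0067,0.0883,-0.085],"angular":[0,0,0],"jaw":0.1}
    - {"delta_pos":[0.0067,0.0883,-0.085],"angular":[0,0,0],"jaw":0.1}

```text
clock: 37.0
eef_pos: [0.5529, 0.2972, 0.1199]
tool_rot: [-3.141, 0.0, 1.703]
ft_force: [0.5, -0.1, -0.2]
opening: 0.0264
```

>>> jog_arm:
  moves:
    - {"delta_pos":[0,0,0.015],"angular":[0,0,0],"jaw":0.1}
    - {"delta_pos":[0,0,0.03],"angular":[0,0,0],"jaw":0.1}
    - {"delta_pos":[0,0,0.037],"angular":[0,0,0],"jaw":0.1}
    - {"delta_pos":[0,0,0.0395],"angular":[0,0,0],"jaw":0.1}
    - {"delta_pos":[0,0,0.0395],"angular":[0,0,0],"jaw":0.1}
    - {"delta_pos":[0,0,0.0395],"angular":[0,0,0],"jaw":0.1}

```text
clock: 37.6
eef_pos: [0.5532, 0.2973, 0.0803]
tool_rot: [-3.141, 0.0, 1.703]
ft_force: [-0.2, 0.2, -0.1]
opening: 0.0264
```

```bash
python3 go.py .5536 .2973 .08 1.703; python3 snap.py s
```

```text
t 37.6 pos [0.5532 0.2973 0.0803] rot [-3.1408e+00  1.0000e-04  1.7031e+00] open 0.026427482526526953
delta [-0.      0.0004  0.0003] ang [-0.0008  0.0001  0.0001]
(374, 774, 3)
```

View pics/c_s.png

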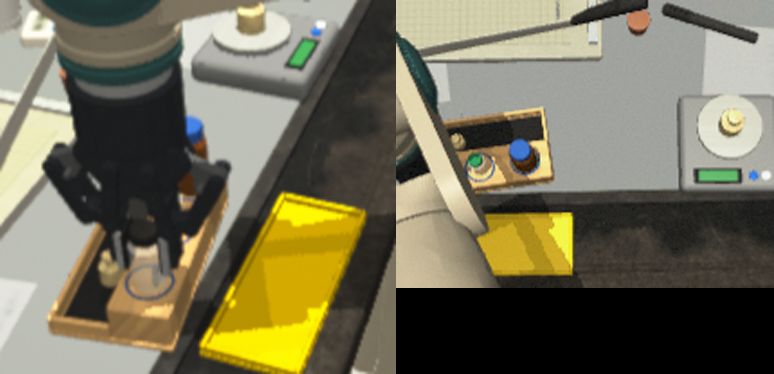

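No contact force yet, so I'll go down a little more.

>>> jog_arm:
  moves:
    - {"delta_pos":[0,0,0.001],"angular":[0,0,0],"jaw":0.1}
    - {"delta_pos":[0,0,0.001],"angular":[0,0,0],"jaw":0.1}

```text
clock: 37.9
eef_pos: [0.5535, 0.2973, 0.0803]
tool_rot: [-3.141, -0.0, 1.703]
ft_force: [-3.1, -1.6, 4.9]
opening: 0.026
```

Contact. Releasing, rising, and then moving clear of both camera views.

>>> jog_arm:
  moves:
    - {"delta_pos":[0,0,0],"angular":[0,0,0],"jaw":0.25}
    - {"delta_pos":[0,0,0],"angular":[0,0,0],"jaw":0.35}
    - {"delta_pos":[0,0,0],"angular":[0,0,0],"jaw":0.45}
    - {"delta_pos":[0,0,0],"angular":[0,0,0],"jaw":0.55}
    - {"delta_pos":[0,0,0],"angular":[0,0,0],"jaw":0.55}
    - {"delta_pos":[0,0,-0.02],"angular":[0,0,0],"jaw":0.55}
    - {"delta_pos":[0,0,-0.05],"angular":[0,0,0],"jaw":0.55}
    - {"delta_pos":[0,0,-0.1],"angular":[0,0,0],"jaw":0.55}
    - {"delta_pos":[0,0,-0.14],"angular":[0,0,0],"jaw":0.55}
    - {"delta_pos":[0,0,-0.14],"angular":[0,0,0],"jaw":0.55}

```text
clock: 38.9
eef_pos: [0.5557, 0.2983, 0.228]
tool_rot: [3.129, -0.004, 1.703]
ft_force: [0.2, 0.5, 0.6]
opening: 0.0468
```

```bash
python3 go.py .20 .48 .24 2.8
```

```text
t 38.9 pos [0.5557 0.2983 0.228 ] rot [ 3.1291 -0.004   1.7031] open 0.04677609138741573
delta [ 0.2271 -0.3284 -0.0152] ang [ 0.0134  0.0033 -1.0969]
```

>>> jog_arm:
  moves:
    - {"delta_pos":[0.023,-0.033,-0.01],"angular":[0,0,-0.11],"jaw":0.55}
    - {"delta_pos":[0.045,-0.066,-0.01],"angular":[0,0,-0.22],"jaw":0.55}
    - {"delta_pos":[0.068,-0.1,-0.01],"angular":[0,0,-0.33],"jaw":0.55}
    - {"delta_pos":[0.09,-0.13,-0.01],"angular":[0,0,-0.44],"jaw":0.55}
    - {"delta_pos":[0.113,-0.165,-0.01],"angular":[0,0,-0.55],"jaw":0.55}
    - {"delta_pos":[0.136,-0.2,-0.01],"angular":[0,0,-0.66],"jaw":0.55}
    - {"delta_pos":[0.16,-0.23,-0.01],"angular":[0,0,-0.77],"jaw":0.55}
    - {"delta_pos":[0.18,-0.26,-0.01],"angular":[0,0,-0.88],"jaw":0.55}
    - {"delta_pos":[0.205,-0.295,-0.01],"angular":[0,0,-0.99],"jaw":0.55}
    - {"delta_pos":[0.227,-0.328,-0.01],"angular":[0,0,-1.1],"jaw":0.55}

```text
clock: 39.9
eef_pos: [0.1969, 0.4796, 0.2294]
tool_rot: [3.142, -0.0, 2.807]
ft_force: [0.4, 0.6, 0.8]
opening: 0.0472
```

>>> jog_arm:
  moves:
    - {"delta_pos":[0,0,0],"angular":[0,0,0],"jaw":0.55}
    - {"delta_pos":[0,0,0],"angular":[0,0,0],"jaw":0.55}
    - {"delta_pos":[0,0,0],"angular":[0,0,0],"jaw":0.55}

```text
clock: 40.2
eef_pos: [0.1993, 0.4787, 0.2295]
tool_rot: [-3.141, 0.0, 2.801]
ft_force: [-0.9, -0.6, 0.1]
opening: 0.047
```

```bash
python3 snap.py t
python3 - <<'E'
from h import *
T={"blue":((.5685,.1823),.114,.020),"green":((.561,.2398),.094,.018),"black":((.5536,.2973),.104,.02),"wbig":((.6084,-.0826),.0905,.02),"wsmall":((.6009,.2735),.039,.012)}
for n,bias in(("top",(.0014,-.0012)),("side",(-.0018,.001))):
    uv,P=cloud(n,np.load(f"{n}_t.npy"))
    for k,(c,z,r) in T.items():
        q=(np.hypot(P[:,0]-c[0],P[:,1]-c[1])<r)&(abs(P[:,2]-z)<.004)
        if q.sum(): e=cv2.minEnclosingCircle(np.float32(P[q][:,:2])); print(n,k,'off mm',np.round((np.array(e[0])-bias-c)*1000,1),'r',round(e[1]*1000,1),q.sum(),'z',round(P[q][:,2].max(),4))
    q=(np.hypot(P[:,0]-.608,P[:,1]+.083)<.055)&(abs(P[:,2]-.049)<.003); e=cv2.minEnclosingCircle(np.float32(P[q][:,:2])); print(n,'pan',np.round((np.array(e[0])-bias-(.6084,-.0826))*1000,1),e[1])
E
```

```text
(374, 774, 3)
top blue off mm [-1.6 -0.6] r 12.8 105 z 0.1165
top green off mm [-0.5 -1.5] r 8.6 47 z 0.0949
top black off mm [-0.8 -0.3] r 11.4 79 z 0.1063
top wbig off mm [0.1 1.9] r 9.2 51 z 0.0944
top wsmall off mm [-1.2 -1.4] r 5.1 21 z 0.0419
top pan [0.3 0.9] 0.0431038998067379
side blue off mm [-1.3 -1.6] r 13.3 106 z 0.1151
side green off mm [-0.7 -1.8] r 9.5 60 z 0.0949
side black off mm [-0.9  0.6] r 11.5 113 z 0.1049
side wbig off mm [-0.   1.5] r 9.8 38 z 0.0934
side wsmall off mm [ 0.3 -0.9] r 7.4 34 z 0.0406
side pan [ 0.6 -1.2] 0.044293198734521866
```

View pics/c_t.png

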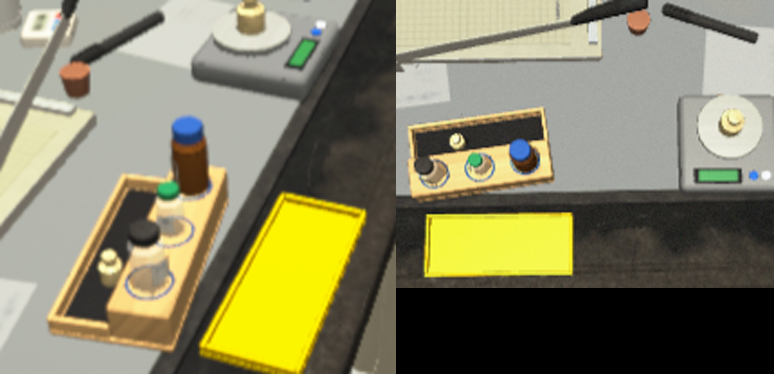

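All three vials stand upright on their rings, within 2 mm of the ring centres. The weight is on the pan, the tray is empty and the small weight hasn't moved. Handing in.

```bash
python3 -c "
from station import robot
print(robot.close_job()); print(robot.read_state()['clock'])"
```

```text
the job is handed in; nothing more can be done
None
the job is handed in; nothing more can be done
```

The job is done and handed in after about 40 s of the 136 s allowed. I moved the black, green and blue vials to the tray, then set the larger weight on the pan while they were there. Finally I put each vial back on its own ring: blue, then green, then black.

**Last checks, arm clear of everything, both cameras:**
- **Vials:** all three are upright, with caps within about 2.3 mm of their ring centres. A 30 mm vial has 4 mm to spare on each side of a 38 mm ring.
- **Larger weight:** upright on the pan, 1 mm from the centre in the top view and 3 mm in the side view.
- **Smaller weight:** in its place in the well, within 2 mm of where it started, which is as fine as the cameras measure.
- **Tray:** empty.

**Where things disagreed:** the two cameras differ by 2–3 mm, so I corrected both using the arm's known placing positions. The only notable contact was setting the black vial on the tray, which read about 24 N at the wrist for a moment because I lowered it about 2 mm too far; I eased off before releasing.

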